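# Tap a steel plate square on a magnetic chuck and switch the magnet on

### The arm

A 6-joint arm with a two-finger parallel gripper is mounted at the origin on the work surface. World frame = base frame: x ahead of the robot, y to its left, z up, the work surface at z = 0. Lengths are in m, angles in rad, forces in N, time in s.
With the tool pointing down it reaches from about 0.425 to 0.95 m from the base axis. Payload 3.5 kg.
Tool frame: the origin (TCP) lies at the centre of the arm's flange, where the gripper is bolted on; the fingertips stand 173 mm ahead of it and the grasp point (between the pads) lies 155 mm ahead of it (ctrl.tcp_to_grasp is the distance from the TCP to the grasp point, in m); z points along the fingers, x is the direction in which the jaws open and shut, and the axes are right-handed (so a half turn about z gives the same grasp; the last joint's range is limited). The gripper opens to 85 mm and grips with 20 to 120 N. Pads are 22 mm wide; open, the fingers measure 114 mm over their backs; the gripper's body (76 mm by 85 mm) begins 54 mm behind the grasp point. The pads swing forward as they close: fully open they stand 13 mm farther back than shut.
Start: joints at [-1.414, 0.286, 1.577, -0, 1.279, -0.15], TCP at [0.204, -0.643, 0.405] pointing down, gripper open.
Joint ranges: [-2.77, 2.77], [-0.9, 2.22], [0.21, 2.48], [-1.53, 4.67], [0.24, 2.81], [-2.84, 2.84]. Speed limits (rad/s): [2.79, 2.79, 3.14, 3.14, 3.14, 3.14].

### API

Orientations are given as a unit quaternion [x, y, z, w].
In Python, from plant import readout, imaging, ctrl, spotter gives the robot as it stands.
- The arm moves only by the tool apply_moves, never from a script. Its argument "steps" is a list of rows, each an object of numbers: "tx", "ty", "tz": the shift along the tool's x, y, z in mm; "wx", "wy", "wz": the turn, a rotation vector about the tool's x, y, z in rad. In form: [{"tx": .., "ty": .., "tz": .., "wx": .., "wy": .., "wz": ..}, ...]. A call has 1 to 12 rows; each row is the pose to reach, as a shift and turn from the pose commanded when the call began, along the tool's axes at that moment; what a row does not reach only later rows make up. A row lasts 1/10 s, in which the tool goes at most 50 mm and 8.59 degrees, less where a joint would pass 70% of its speed; a pose out of reach is approached as far as the arm can. A call with a gripper value outside its range is refused whole. "hand" is the opening, from 0 (shut) to 1 (fully open), set as the call begins (left out, the last holds). The fingers move at their own pace and stop on an object; "force" is the grip in N (left out, the last holds). Time passes only in rows, so rows that repeat a pose let the fingers close. It gives the time, the measured TCP pose, the force and the opening at its end, in the units of the state.
- readout.get_state(): the state, without advancing time (a new reading comes with each control period).
- imaging.read_camera(name): name is "side" or "top" or "wrist"; returns a dict with "img" (400x640x3 uint8, red, green, blue), "vfov" (degrees; the focal length in pixels is half the picture's height over the tangent of half this angle, whatever the lens; pixels are square), "cx", "cy" (the principal point, pixels), "k1" (the pictures are not rectified: a ray, as slopes to the right and down, at radius r is drawn at 1 + k1 r^2 times it, then the intrinsics apply), "R" (3x3) and "t" (3): a world point X has camera coordinates R X + t; the wrist camera has in their place "tool_from_camera" (4x4, takes a point from camera to tool coordinates, whose origin is the TCP and whose axes are the tool frame's). Camera axes: x right, y down, z forward; pixel columns grow to the right and rows downward; lengths in m; the calibration is good to about 2 mm. A picture is of the moment at which its call begins: read the wrist's pose just before it. There is no depth.
- ctrl.sign_off(): hands the job in, once; it reports no verdict.
Trained networks look in the newest picture that a camera, given by its name, has taken for a name from the list of things; names that differ only in an ending like _2 or _b are one class to them, and where a whole thing is asked for, a point or a joint stands for the part that bears it (a point fixed in the world has none). Each returns a list of dicts, best first, with "confidence" (0 to 1); they miss things now and then, are a little off and sometimes report something else, mostly with a low value. They report only what shows in the picture. A call takes as long as a camera call. They do not tell look-alikes from the thing itself.
- spotter.trace(camera, label): "region" (400x640 bool, what is visible of it) and "uv" ([column, row] in pixels, amid what is visible of it).
The state is a dict: "time": time; "qpos": joint angles; "dq": joint speeds; "joint_efforts": joint torques, N m; "eef_pos": TCP position; "tcp_rot": TCP orientation; "contact_force": force on the tool from outside, world axes, zero at the start; "wrist_torque": the same for the moment, N m; "opening": opening from 0.0 (shut) to 1.0 (fully open).
Only numpy, scipy, OpenCV 4.12 (cv2) and the standard library are available. Lean on these libraries where they do the work, as an engineer would, in place of code of your own. Each camera call takes 0.05 s, during which the arm holds its last target.

### The job

Square up the blue steel plate on the magnetic chuck: tap it gently on its edges, from opposite sides in turn, until it lies centred and square inside the red outline with an even margin all round, never lifting it, tipping it or hitting it hard. Once it lies true and you have let go of it, swing the yellow-knobbed lever at the chuck's end fully over, away from the robot, to switch the magnet on. Leave the plate true, and the brass gear, the black wheel and the little robot car where they are.

Things in the scene. Friction and masses are not known exactly. Their poses are not given: they have to be found in the camera images.
- chuck: the magnetic chuck: a grey and silver steel block fixed to the bench, 150 mm (x) by 320 mm (y) by 60 mm high, thin grey lines across its flat top face, no raised rim. Origin: centre of its underside, on the bench. Its x axis points away from the robot when not yawed, y to the left.
- mark (a point): the middle of the red outline painted on the chuck's top face, 20 mm to the -y side of the face's centre, 60 mm above the bench. Axes as the chuck's. The outline is 106 mm (x) by 146 mm (y) inside, so a true plate leaves 3 mm of bare face all round.
- side_plate: loose blue steel plate, 100 (x) by 140 (y) by 10 mm thick, 0.7 to 1 kg, flat on the chuck's face; plain edges, too wide to grip. Origin: centre of its underside; true when on the mark, axes along the mark's. It starts turned 10 to 19 degrees and up to 13 mm off. Residual magnetism drags evenly: 5 to 12 N to slide it, more if pressed down, less at a corner; over 15 N mars it. It never coasts.
- magnet_lever (a joint): the magnet's lever at the chuck's -y end face: 0 is off (leaning 46 degrees from upright to the chuck's -x side, towards the robot), 1.6 rad is fully over (leaning as far to the +x side), against its stop. It stays where it is left and takes some 4 N at the knob to turn.
- lever_knob (a point): centre of the yellow ball knob, 26 mm in diameter, at the tip of the lever's round 12 mm steel rod, 105 mm from the lever's axis. The axis runs along the chuck's y, 30 mm above the bench, at the chuck's x = 0; rod and knob swing in the upright plane at the chuck's y = -174 mm, 14 mm from the end face; midway the knob's top stands 148 mm above the bench.
- gear: a loose brass gear, 40 mm in diameter, 14 mm high, parked on the chuck's face near its +y end, outside the outline. Origin: centre of its underside. Bystander.
- wheel: a loose black rubber wheel with a yellow hub, 68 mm in diameter, 28 mm high, lying flat on the bench. Origin: centre of its underside. Bystander.
- robot_car: a little blue and yellow robot car with two white and black wheels, 115 mm long, 90 mm wide, 80 mm high, standing on the bench. Origin: below the middle of its length, midway between its wheels, at bench level. Bystander.
There are look-alikes about, which are no part of the job. Several things have the shape of the side_plate; the one meant has the colours described above.

How it is judged:
On the way, in this order (a step that is already met when the one before it is completed fails the run):
1. the plate lies centred and square in the outline, flat, at rest and let go, with the magnet still off (horizontal distance between side_plate and mark below 0.003 m and angle between the x axis of side_plate and the x axis of mark, either way round below 0.035 rad and angle between side_plate's own z axis and vertical below 0.03 rad and linear speed of side_plate below 0.005 m/s and contact force between the fingers and side_plate below 0.1 N and value of joint magnet_lever below 0.4 rad), for 0.2 s.
2. the lever is swung fully over to on (value of joint magnet_lever above 1.45 rad), for 0.1 s.
At the end, for the whole second after the job is handed in: the plate lies flat and still on the chuck, its centre within 3 mm of the outline's centre and its edges within 2 degrees (0.035 rad) of the outline's, and the lever stands fully over at on (above 1.45 of 1.6 rad) (horizontal distance between side_plate and mark below 0.003 m and angle between the x axis of side_plate and the x axis of mark, either way round below 0.035 rad and z of side_plate in the frame of mark below 0.003 m and angle between side_plate's own z axis and vertical below 0.03 rad and linear speed of side_plate below 0.005 m/s and value of joint magnet_lever above 1.45 rad); the robot touches nothing.
It fails at once if the plate is hit or pushed hard (over 15 N) (contact force between the fingers and side_plate above 15 N).
It fails at once if the plate is lifted or tipped (angle between side_plate's own z axis and vertical above 0.06 rad or z of side_plate in the frame of mark above 0.006 m).
It fails at once if the gear, the wheel or the robot car is moved over 15 mm (distance of any of gear, wheel, robot_car from where it was at the start of the episode above 0.015 m).
It also fails if it takes over 72 s, if anything falls off the work surface, if the arm or the gripper's body presses on something with over 40 N, if the wrist force passes 120 N, or if a joint passes its speed limit or range.

## Working session

There is one attempt and no reset: what is moved stays moved. The work goes in short steps, Python scripts to look and compute and a tool call to move; the robot and the scene stay as the last step left them, time stands still between calls to the robot, and variables do not carry over. Pictures are saved under pics/ and viewed, and the job is handed in when it is done.

Besides the shell and the picture viewer there is one more tool, called by a JSON object that holds its "fn" and its "kwargs". apply_moves: Moves the arm, as the interface text tells. Its arguments: {"type":"object","properties":{"steps":{"type":"array","items":{"type":"object","properties":{"tx":{"type":"number"},"ty":{"type":"number"},"tz":{"type":"number"},"wx":{"type":"number"},"wy":{"type":"number"},"wz":{"type":"number"}}}},"hand":{"type":"number"},"force":{"type":"number"}},"required":["steps"]}

```bash
ls; mkdir -p pics
python3 - <<'E'
from plant import readout, imaging, ctrl, spotter
import cv2
s=readout.get_state(); print(s)
for n in ["side","top","wrist"]:
    c=imaging.read_camera(n); cv2.imwrite(f"pics/{n}0.png",c["img"][:,:,::-1]); print(n,{k:v for k,v in c.items() if k!="img"})
E
```

```text
pics
{'time': 0.0, 'qpos': array([-1.41398098e+00,  2.87192439e-01,  1.57820417e+00, -2.47706549e-08,
        1.27862325e+00, -1.49990918e-01]), 'dq': array([ 0.00157705,  0.00131016,  0.00014214, -0.00024626,  0.00106246,
        0.00022827]), 'joint_efforts': array([-5.26376534e-04, -4.05981445e+01, -2.92628932e+01, -1.54455133e-04,
        5.78587060e-03,  1.09188511e-05]), 'eef_pos': array([ 0.20385375, -0.64321053,  0.40331413]), 'tcp_rot': array([ 0.80684995, -0.59075519, -0.00086108, -0.0008552 ]), 'contact_force': array([-0.96450368, -0.21018714, -0.30256836]), 'wrist_torque': array([ 0.02003236, -0.01648387, -0.04661966]), 'opening': 0.9980317509378753}
side {'vfov': 57.889747456687786, 'cx': 320.22586804403795, 'cy': 195.83186072067483, 'k1': -0.004312037432471128, 'R': array([[-0.99615234, -0.08534673,  0.01991118],
       [-0.07585979,  0.72595217, -0.68354864],
       [ 0.04388408, -0.68242903, -0.72963334]]), 't': array([0.54101367, 0.10131657, 0.70781558])}
top {'vfov': 50.704540988820824, 'cx': 319.8698041303349, 'cy': 204.68097450903375, 'k1': 0.009454164117168241, 'R': array([[-2.03769619e-02, -9.99791876e-01,  9.91553310e-04],
       [-9.84589293e-01,  1.98947994e-02, -1.73747292e-01],
       [ 1.73691404e-01, -4.51671471e-03, -9.84789772e-01]]), 't': array([0.01005974, 0.5822489 , 0.83755673])}
wrist {'vfov': 65.36487700659173, 'cx': 325.54614331066836, 'cy': 203.74129172246572, 'k1': 0.015204710028082491, 'tool_from_camera': array([[ 9.99999244e-01, -1.55879936e-04,  1.21995395e-03,
         1.22797626e-04],
       [-1.88804357e-04,  9.60719947e-01,  2.77519636e-01,
        -7.10697228e-02],
       [-1.21529384e-03, -2.77519657e-01,  9.60719191e-01,
         3.08150276e-02],
       [ 0.00000000e+00,  0.00000000e+00,  0.00000000e+00,
         1.00000000e+00]])}
```

View pics/side0.png

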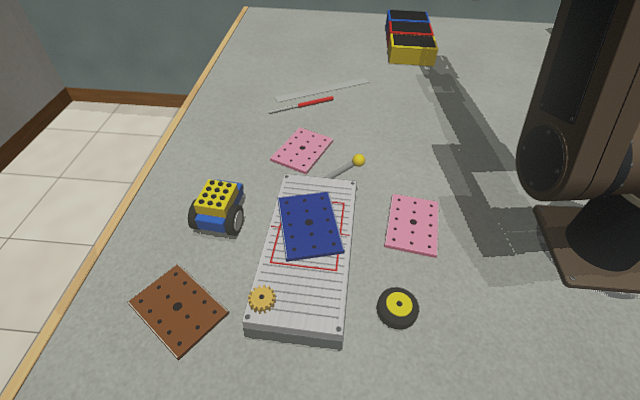

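View pics/top0.png

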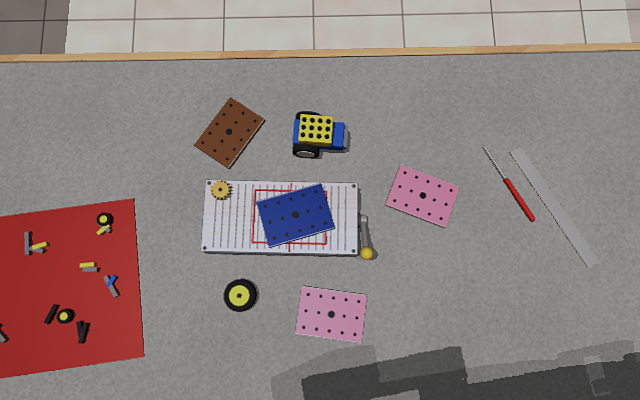

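View pics/wrist0.png

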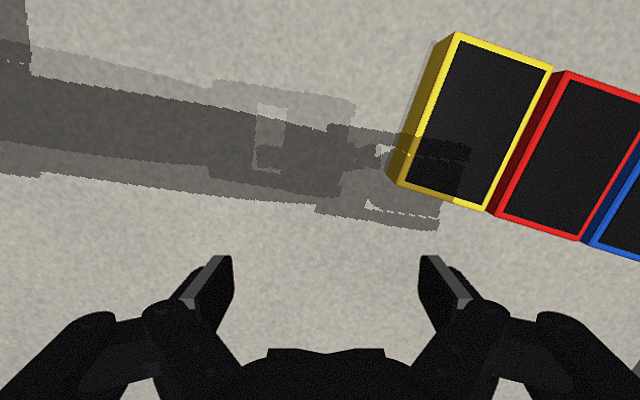

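The blue plate on the chuck shows at top-view pixel (296,215). Its look-alikes are brown at (229,132) and pink at (423,195) and (331,314). Only the one on the chuck is blue, and it sits over the red outline. Next I'll confirm it in a crop and measure.

```bash
cat > h.py <<'E'
import numpy as np, cv2
from scipy.spatial.transform import Rotation as Rn
from plant import readout, imaging, ctrl, spotter
def K(c):
    f=c["img"].shape[0]/2/np.tan(np.radians(c["vfov"])/2); return f
def cam(name):
    s=readout.get_state(); c=imaging.read_camera(name)
    if name=="wrist":
        T=np.eye(4); T[:3,:3]=Rn.from_quat(s["tcp_rot"]).as_matrix(); T[:3,3]=s["eef_pos"]
        T=T@c["tool_from_camera"]; c["R"]=T[:3,:3].T; c["t"]=-T[:3,:3].T@T[:3,3]
    return s,c
def pix2w(c,uv,z):
    uv=np.atleast_2d(np.array(uv,float)); f=K(c)
    d=(uv-[c["cx"],c["cy"]])/f
    p=d.copy()
    for _ in range(20): p=d/(1+c["k1"]*(p**2).sum(1,keepdims=True))
    r=np.c_[p,np.ones(len(p))]@c["R"]   # R^T r
    o=-c["R"].T@c["t"]
    return o+r*((z-o[2])/r[:,2])[:,None]
def w2pix(c,X):
    X=np.atleast_2d(X)@c["R"].T+c["t"]; p=X[:,:2]/X[:,2:]
    p=p*(1+c["k1"]*(p**2).sum(1,keepdims=True))
    return p*K(c)+[c["cx"],c["cy"]]
def blue(img):
    h=cv2.cvtColor(img,cv2.COLOR_RGB2HSV)
    m=((h[...,0]>105)&(h[...,0]<130)&(h[...,1]>120)&(h[...,2]>30)).astype(np.uint8)
    return m
def red(img):
    h=cv2.cvtColor(img,cv2.COLOR_RGB2HSV)
    return (((h[...,0]<8)|(h[...,0]>172))&(h[...,1]>110)&(h[...,2]>70)).astype(np.uint8)
E
python3 - <<'E'
from h import *
s,c=cam("top")
for l in ["side_plate","chuck","magnet_lever","lever_knob","gear","wheel","robot_car"]:
    for d in spotter.trace("top",l)[:4]:
        print(l,round(d["confidence"],2),d["uv"],d["region"].sum(), pix2w(c,d["uv"],0.06)[0].round(3))
r=[d for d in spotter.trace("top","chuck")][0]["region"].astype(np.uint8)
m=cv2.findContours(r,0,1)[0]; k=max(m,key=cv2.contourArea)
print(cv2.minAreaRect(pix2w(c,k[:,0],0.06)[:,:2].astype(np.float32)*1000))
cr=cv2.resize(c["img"][160:270,190:390],None,fx=4,fy=4,interpolation=cv2.INTER_CUBIC)
cv2.imwrite("pics/crop1.png",cr[:,:,::-1])
E
```

```text
side_plate 0.98 [419.6, 199.1] 2819 [ 0.588 -0.21   0.06 ]
side_plate 0.78 [225.9, 133.3] 2637 [0.74  0.197 0.06 ]
side_plate 0.58 [293.1, 215.2] 3344 [0.56  0.054 0.06 ]
side_plate 0.58 [331.6, 311.5] 3300 [ 0.364 -0.021  0.06 ]
chuck 0.92 [259.4, 226.0] 7981 [0.539 0.124 0.06 ]
chuck 0.57 [364.4, 237.3] 374 [ 0.511 -0.092  0.06 ]
magnet_lever 0.55 [363.6, 243.0] 330 [ 0.499 -0.09   0.06 ]
lever_knob 0.68 [363.8, 245.5] 327 [ 0.494 -0.09   0.06 ]
gear 0.81 [222.9, 190.2] 269 [0.616 0.201 0.06 ]
wheel 0.94 [237.5, 295.0] 885 [0.4   0.167 0.06 ]
robot_car 0.67 [316.4, 134.1] 1977 [0.735 0.003 0.06 ]
((555.1212158203125, 66.19357299804688), (353.13006591796875, 158.25071716308594), 86.62428283691406)
```

View pics/crop1.png

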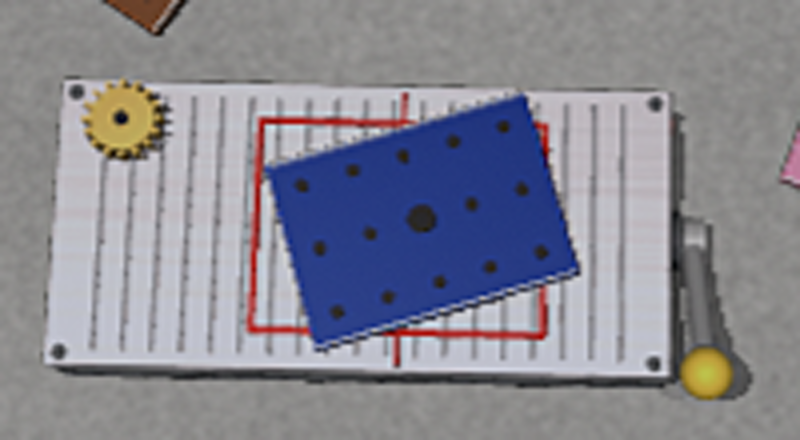

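The crop confirms it: the blue plate (crop 424,220) lies on the chuck's red outline, turned by about 15°, about 12 mm to −y and a few mm to +x. The brown and pink ones are decoys. The lever's yellow knob (crop 707,373) leans towards the robot. I'll plan the move to a viewing pose.

```bash
cat >> h.py <<'E'
def rel(s,pos,ang,):
    """tool-frame shift (mm) and rotvec to reach pos with tool down, tool-x at world angle ang (rad)"""
    R0=Rn.from_quat(s["tcp_rot"]).as_matrix()
    ca,sa=np.cos(ang),np.sin(ang)
    Rt=np.array([[ca,sa,0],[sa,-ca,0],[0,0,-1.]])
    d=R0.T@(np.array(pos)-s["eef_pos"])*1000
    w=Rn.from_matrix(R0.T@Rt).as_rotvec()
    return d.round(1),w.round(4)
E
python3 - <<'E'
from h import *
s,c=cam("top")
P=lambda a:pix2w(c,np.array(a)/4.0+[190,160]-0.375,0.06)[:,:2]
q=P([[65,78],[668,92],[667,375],[45,365]]);print(q.round(4))
print("ctr",q.mean(0),"yaw",np.degrees(np.arctan2(*( (q[0]-q[1])*[-1,1]))),np.degrees(np.arctan2(*( (q[3]-q[2])*[-1,1]))))
o=P([[260,120],[547,125],[545,338],[250,330]]);print(o.mean(0))
k=P([[268,168],[523,97],[579,270],[320,348]]);print(k.mean(0))
for p in [(0.5,-0.4,0.4),(0.46,0.05,0.40)]:
    print(rel(s,p,np.radians(-88)))
E
```

```text
[[ 0.6402  0.2369]
 [ 0.6263 -0.0799]
 [ 0.4783 -0.0742]
 [ 0.4899  0.2431]]
ctr [0.55866041 0.08148256] yaw -2.5123829919779563 -2.0927415356123027
[0.5573507  0.06119435]
[0.56093813 0.04962662]
(array([-142.7, -355.8,    4.7]), array([-0.000e+00,  1.000e-04,  2.719e-01]))
(array([-583.7, -453.6,    4.8]), array([-0.000e+00,  1.000e-04,  2.719e-01]))
```

{"fn": "apply_moves", "kwargs": {"steps": [{"tx":-18,"ty":-45,"tz":1,"wz":0.05},{"tx":-36,"ty":-90,"tz":2,"wz":0.1},{"tx":-54,"ty":-135,"tz":3,"wz":0.15},{"tx":-75,"ty":-178,"tz":4,"wz":0.2},{"tx":-105,"ty":-216,"tz":4,"wz":0.25},{"tx":-140,"ty":-248,"tz":4,"wz":0.3},{"tx":-180,"ty":-275,"tz":4,"wz":0.347},{"tx":-222,"ty":-297,"tz":4,"wz":0.347},{"tx":-265,"ty":-317,"tz":4,"wz":0.347},{"tx":-309,"ty":-337,"tz":4,"wz":0.347},{"tx":-353,"ty":-356,"tz":4,"wz":0.347},{"tx":-397,"ty":-375,"tz":4,"wz":0.347}]}}

```text
$.steps[0]: bad value
```

Run:
```python
from h import *
s=readout.get_state()
print(rel(s,(0.46,0.05,0.40),np.radians(-92.4)))
print(s["time"],s["eef_pos"],s["qpos"])
```

```text
(array([-583.7, -453.6,    4.7]), array([-0.000e+00, -1.000e-04,  3.487e-01]))
0.65 [ 0.20389802 -0.64346121  0.40479718] [-1.41397453e+00  2.86242589e-01  1.57663731e+00  3.79982374e-06
  1.27860332e+00 -1.49990023e-01]
```

{"fn": "apply_moves", "kwargs": {"steps": [{"tx":-18,"ty":-45,"tz":1,"wx":0,"wy":0,"wz":0.05},{"tx":-36,"ty":-90,"tz":2,"wx":0,"wy":0,"wz":0.1},{"tx":-54,"ty":-135,"tz":3,"wx":0,"wy":0,"wz":0.15},{"tx":-75,"ty":-178,"tz":4,"wx":0,"wy":0,"wz":0.2},{"tx":-105,"ty":-216,"tz":4,"wx":0,"wy":0,"wz":0.25},{"tx":-140,"ty":-248,"tz":4,"wx":0,"wy":0,"wz":0.3},{"tx":-180,"ty":-275,"tz":4,"wx":0,"wy":0,"wz":0.347},{"tx":-222,"ty":-297,"tz":4,"wx":0,"wy":0,"wz":0.347},{"tx":-265,"ty":-317,"tz":4,"wx":0,"wy":0,"wz":0.347},{"tx":-309,"ty":-337,"tz":4,"wx":0,"wy":0,"wz":0.347},{"tx":-353,"ty":-356,"tz":4,"wx":0,"wy":0,"wz":0.347},{"tx":-397,"ty":-375,"tz":4,"wx":0,"wy":0,"wz":0.347}]}}

```text
time: 1.85
eef_pos: [0.4412, -0.1498, 0.4011]
tcp_rot: [-0.693, 0.721, -0.001, 0.0]
contact_force: [1.0, 0.7, -0.1]
opening: 0.996
```

Run:
```python
from h import *
s=readout.get_state()
print(rel(s,(0.46,0.05,0.40),np.radians(-92.4)))
print(s["time"],s["eef_pos"],s["qpos"])
```

```text
(array([-200.4,  -10.6,    1. ]), array([-0.001 , -0.0004,  0.0013]))
1.85 [ 0.44121834 -0.14984825  0.40108411] [-5.45692707e-01 -1.87393460e-01  2.07617325e+00  1.58059226e-04
  1.25171035e+00  1.06568390e+00]
```

{"fn": "apply_moves", "kwargs": {"steps": [{"tx":-45,"ty":-3,"tz":0,"wx":0,"wy":0,"wz":0},{"tx":-90,"ty":-6,"tz":0,"wx":0,"wy":0,"wz":0},{"tx":-135,"ty":-9,"tz":0,"wx":0,"wy":0,"wz":0},{"tx":-180,"ty":-11,"tz":0,"wx":0,"wy":0,"wz":0},{"tx":-200,"ty":-11,"tz":0,"wx":0,"wy":0,"wz":0},{"tx":-200,"ty":-11,"tz":0,"wx":0,"wy":0,"wz":0},{"tx":-200,"ty":-11,"tz":0,"wx":0,"wy":0,"wz":0}]}}

```text
time: 2.55
eef_pos: [0.4605, 0.0478, 0.4009]
tcp_rot: [-0.693, 0.721, -0.0, -0.0]
contact_force: [0.2, -0.1, 0.7]
opening: 0.997
```

Run:
```python
from h import *
s,c=cam("wrist")
print(s["time"],s["eef_pos"],s["qpos"],s["contact_force"])
cv2.imwrite("pics/w1.png",c["img"][:,:,::-1])
```

```text
2.55 [0.4604545  0.04775216 0.40087957] [-1.16299138e-01 -1.94770464e-01  2.08277592e+00 -5.62931250e-04
  1.25319765e+00  1.49365766e+00] [ 0.23837955 -0.09697968  0.71585604]
```

View pics/w1.png

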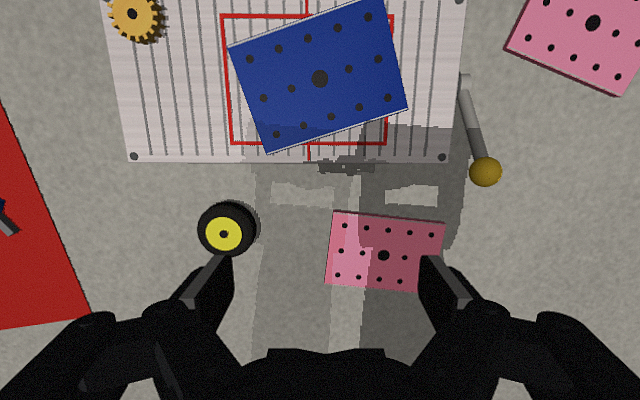

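The view shows the plate at (318,80), the outline around it and the knob at (485,172). I'll move forward and a bit lower for a better measuring view.

{"fn": "apply_moves", "kwargs": {"steps": [{"tx":0,"ty":-30,"tz":20,"wx":0,"wy":0,"wz":0},{"tx":0,"ty":-60,"tz":40,"wx":0,"wy":0,"wz":0},{"tx":0,"ty":-60,"tz":40,"wx":0,"wy":0,"wz":0},{"tx":0,"ty":-60,"tz":40,"wx":0,"wy":0,"wz":0}]}}

```text
time: 3.0
eef_pos: [0.5207, 0.0439, 0.3598]
tcp_rot: [-0.692, 0.722, 0.001, -0.001]
contact_force: [0.3, -0.5, 0.1]
opening: 0.998
```

Run:
```python
from h import *
import pickle
s,c=cam("wrist")
pickle.dump((s,c),open("v2.pkl","wb"))
print(s["time"],s["eef_pos"])
cv2.imwrite("pics/w2.png",cv2.resize(c["img"][40:260,140:500],None,fx=2.2,fy=2.2,interpolation=cv2.INTER_CUBIC)[:,:,::-1])
```

```text
3.0 [0.52065023 0.04388979 0.35975879]
```

View pics/w2.png

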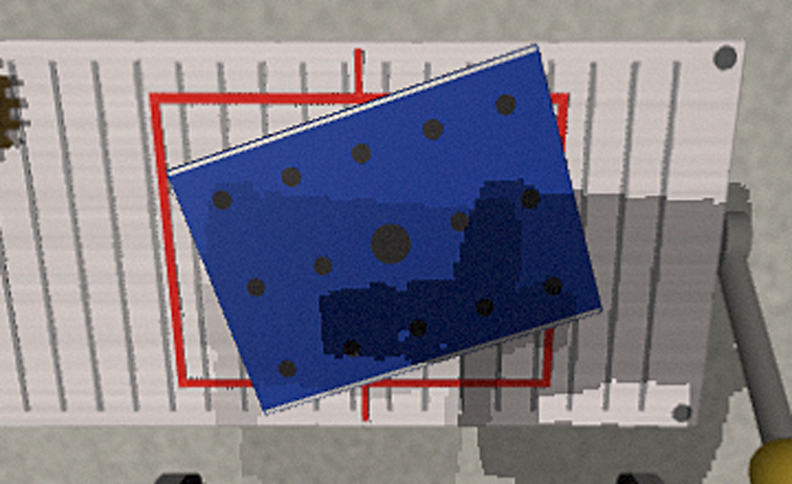

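```bash
cat >> h.py <<'E'
from scipy.optimize import least_squares
def tofr(p,q):
    c,s=np.cos(p[2]),np.sin(p[2]); d=q-p[:2]
    return np.c_[d[:,0]*c+d[:,1]*s, -d[:,0]*s+d[:,1]*c]
def fit_mark(c,guess,w0=2.5):
    m=red(c["img"]); v,u=np.nonzero(m)
    q=pix2w(c,np.c_[u,v],0.06)[:,:2]*1000
    l=tofr(guess,q); 
    def sd(l,hx,hy): # distance to rectangle outline (nearest side)
        d=np.abs(l)-[hx,hy]
        inside=np.maximum(d[:,0],d[:,1]); out=np.hypot(*np.maximum(d,0).T)
        return np.where(inside<0,inside,out)
    k=(np.abs(sd(l,54.2,74.2))<7)&~((np.abs(l[:,1])<6)&(np.abs(l[:,0])>45)); q=q[k]
    f=lambda p:sd(tofr(p,q),53+p[3]/2,73+p[3]/2)
    r=least_squares(f,[*guess,w0],loss="soft_l1",f_scale=1.0,bounds=([-2000,-2000,-4,1],[2000,2000,4,5]))
    return r.x,np.sqrt(np.mean(r.fun**2)),k.sum()
def fit_plate(c,guess,tz=0.07):
    img=c["img"].astype(int); R,G,B=img[...,0],img[...,1],img[...,2]
    m=((B>R*1.6+8)&(B>G*1.25+5)).astype(np.uint8)
    g=w2pix(c,[guess[0]/1000,guess[1]/1000,0.07])[0]
    m=cv2.morphologyEx(m,cv2.MORPH_CLOSE,np.ones((9,9)))
    n,lab,st,ce=cv2.connectedComponentsWithStats(m)
    i=1+np.argmax(st[1:,4]-20*np.hypot(*(ce[1:]-g).T)); m=(lab==i).astype(np.uint8)
    k=max(cv2.findContours(m,0,cv2.CHAIN_APPROX_NONE)[0],key=cv2.contourArea)[:,0]
    # contour pixels sit half a px inside the true edge
    q=pix2w(c,k,tz)[:,:2]*1000
    pxmm=np.linalg.norm(np.diff(pix2w(c,[g,g+[1,0]],tz)[:,:2]*1000,axis=0))
    def f(p):
        d=np.abs(tofr(p,q))-[50-pxmm/2,70-pxmm/2]
        return np.where(np.maximum(d[:,0],d[:,1])<0,np.maximum(d[:,0],d[:,1]),np.hypot(*np.maximum(d,0).T))
    r=least_squares(f,guess,loss="soft_l1",f_scale=0.5)
    l=tofr(r.x,q)
    ext=np.percentile(l,[1.0,99.0],axis=0)
    return r.x,np.sqrt(np.mean(r.fun**2)),ext
def measure(c,gm,gp):
    M=fit_mark(c,gm); P=fit_plate(c,gp)
    l=tofr(M[0][:3],P[0][None,:2])[0]
    return M,P,l,np.degrees(P[0][2]-M[0][2])
E
python3 - <<'E'
from h import *
import pickle
s,c=pickle.load(open("v2.pkl","rb"))
M,P,l,a=measure(c,[557,61,np.radians(-2.4)],[561,50,np.radians(13)])
print(M,np.degrees(M[0][2]));print(P,np.degrees(P[0][2]));print("plate in mark",l,a)
vis=c["img"].copy()
def box(p,hx,hy,z):
    cs,sn=np.cos(p[2]),np.sin(p[2]);L=np.array([[hx,hy],[hx,-hy],[-hx,-hy],[-hx,hy]])
    X=np.c_[p[0]+L[:,0]*cs-L[:,1]*sn,p[1]+L[:,0]*sn+L[:,1]*cs]/1000
    return w2pix(c,np.c_[X,[z]*4])
for p,hx,hy,z,col in [(M[0],53,73,.06,(0,255,0)),(P[0],50,70,.07,(255,255,0))]:
    cv2.polylines(vis,[(box(p,hx,hy,z)*16).round().astype(np.int32)],True,col,1,cv2.LINE_AA,4)
cv2.imwrite("pics/w2fit.png",cv2.resize(vis[40:260,140:500],None,fx=2.2,fy=2.2,interpolation=cv2.INTER_NEAREST)[:,:,::-1])
E
```

```text
(array([ 5.59537189e+02,  6.02915820e+01, -4.16936177e-02,  4.01074741e+00]), np.float64(1.020829074458144), np.int64(1547)) -2.388868324239952
(array([5.62900746e+02, 4.90479599e+01, 2.68177774e-01]), np.float64(1.3349603838864381), array([[-48.31227037, -69.50806686],
       [ 48.96896191,  69.4516358 ]])) 15.365454636987819
plate in mark [  3.82928458 -11.09365255] 17.75432296122777
```

View pics/w2fit.png

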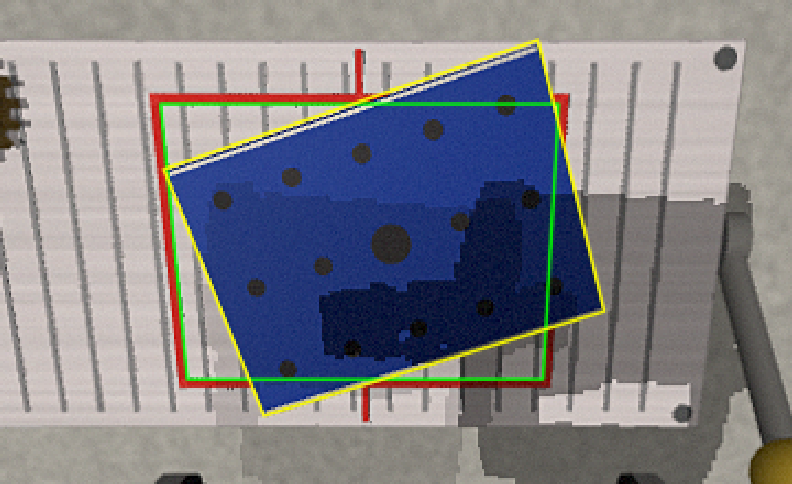

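Run:
```python
from h import *
import pickle
s,c=pickle.load(open("v2.pkl","rb"))
g=cv2.cvtColor(c["img"],cv2.COLOR_RGB2GRAY).astype(int)
img=c["img"].astype(int); sat=img.max(2)-img.min(2)
m=(sat<25)&(g<70)
n,lab,st,ce=cv2.connectedComponentsWithStats(m.astype(np.uint8))
p=[562.9,49.05,0.26818]
for i in range(1,n):
    q=pix2w(c,ce[i],0.07)[0,:2]*1000
    l=tofr(p,q[None])[0]
    if 20<st[i,4]<600 and abs(l[0])<50 and abs(l[1])<70: print(ce[i].round(1),st[i,4],l.round(2))
o=-c["R"].T@c["t"];print(o)
```

```text
[369.3  87.2] 61 [ 33.14 -53.85]
[336.1  98.2] 60 [ 33.28 -26.91]
[303.8 109.1] 59 [33.31 -0.06]
[271.9 119.9] 56 [33.33 26.92]
[240.5 130.4] 55 [33.31 53.96]
[380.6 129.9] 60 [ -0.8  -53.94]
[348.5 140.4] 52 [ -0.84 -26.91]
[317.1 150.2] 249 [-0.61 -0.03]
[286.4 160.4] 51 [-0.74 26.91]
[255.8 170.1] 48 [-0.58 53.98]
[390.9 169.6] 52 [-34.79 -53.85]
[359.8 179.3] 53 [-34.78 -26.74]
[329.5 188.7] 49 [-34.71   0.1 ]
[299.6 198. ] 46 [-34.68  27.02]
[270.4 207.1] 42 [-34.66  53.82]
[0.59157853 0.04097466 0.32874479]
```

The 15-hole grid (34 × 27 mm pitch) fits to 0.1 mm, so I'll use it for the plate pose. It puts the plate at about (+3.1, −11.3) mm in the mark frame and turned +17.8°. The mark is at world (559.5, 60.3) with yaw −2.4°. I'll use the open gripper's two fingers as a fence, first from the far side.

```bash
cat >> h.py <<'E'
MARK=np.array([559.54,60.29,np.radians(-2.389)])
GRID=np.array([[x,y] for x in (-34,0,34) for y in (-54,-27,0,27,54)],float)
def holes(c,guess):
    img=c["img"].astype(int); g=cv2.cvtColor(c["img"],cv2.COLOR_RGB2GRAY); sat=img.max(2)-img.min(2)
    m=((sat<25)&(g<75)).astype(np.uint8)
    n,lab,st,ce=cv2.connectedComponentsWithStats(m)
    q=pix2w(c,ce,0.07)[:,:2]*1000
    ok=(st[:,4]>15)&(st[:,4]<700); q=q[ok]
    p=np.array(guess,float)
    for it in range(6):
        cs,sn=np.cos(p[2]),np.sin(p[2]); G=GRID@np.array([[cs,sn],[-sn,cs]])+p[:2]
        D=np.linalg.norm(G[:,None]-q[None],axis=2); j=D.argmin(1); k=D.min(1)<(10 if it<2 else 4)
        A,B=GRID[k],q[j[k]]; a0,b0=A.mean(0),B.mean(0); a,b=A-a0,B-b0
        th=np.arctan2((a[:,0]*b[:,1]-a[:,1]*b[:,0]).sum(),(a*b).sum())
        cs,sn=np.cos(th),np.sin(th); t=b0-np.array([cs*a0[0]-sn*a0[1],sn*a0[0]+cs*a0[1]])
        p=np.array([*t,th])
    return p,k.sum(),D.min(1)[k].mean()
def to_mark(p,M=None):
    M=MARK if M is None else M
    l=tofr(M,np.array(p)[None,:2])[0]; return l[0],l[1],np.degrees(p[2]-M[2])
def goal(s,X,Y,z,deg=-90,M=None):
    """TCP goal in the mark frame (mm; deg=tool x heading in mark frame)"""
    M=MARK if M is None else M
    c,sn=np.cos(M[2]),np.sin(M[2])
    return rel(s,[(M[0]+c*X-sn*Y)/1000,(M[1]+sn*X+c*Y)/1000,z/1000],M[2]+np.radians(deg))
def where(s):
    l=tofr(MARK,s["eef_pos"][None,:2]*1000)[0]; R=Rn.from_quat(s["tcp_rot"]).as_matrix()
    return [round(float(v),2) for v in (l[0],l[1],s["eef_pos"][2]*1000,np.degrees(np.arctan2(R[1,0],R[0,0])-MARK[2]))],R[:2,2].round(4)
E
python3 - <<'E'
from h import *
import pickle
s,c=pickle.load(open("v2.pkl","rb"))
p,n,e=holes(c,[562.9,49,0.268]);print(to_mark(p),n,e)
s=readout.get_state();print(where(s),goal(s,97,-3,280),goal(s,97,-3,225))
E
```

```text
(np.float64(3.129676988744889), np.float64(-11.283040843964462), np.float64(17.67686877565537)) 15 0.10264765486587156
([-38.45, -17.77, 360.77, -90.02], array([-0.0007, -0.    ])) (array([ -14.8, -135.5,   80.7]), array([ 0.0007, -0.0001, -0.0003])) (array([ -14.8, -135.5,  135.7]), array([ 0.0007, -0.0001, -0.0003]))
```

{"fn": "apply_moves", "kwargs": {"steps": [{"tx":-5,"ty":-45,"tz":15,"wx":0,"wy":0,"wz":0},{"tx":-10,"ty":-90,"tz":30,"wx":0,"wy":0,"wz":0},{"tx":-15,"ty":-130,"tz":50,"wx":0,"wy":0,"wz":0},{"tx":-15,"ty":-136,"tz":80,"wx":0,"wy":0,"wz":0},{"tx":-15,"ty":-136,"tz":110,"wx":0,"wy":0,"wz":0},{"tx":-15,"ty":-136,"tz":130,"wx":0,"wy":0,"wz":0},{"tx":-15,"ty":-136,"tz":135,"wx":0,"wy":0,"wz":0},{"tx":-15,"ty":-136,"tz":135,"wx":0,"wy":0,"wz":0}], "hand": 1}}

```text
time: 3.85
eef_pos: [0.6566, 0.0544, 0.2264]
tcp_rot: [-0.693, 0.721, -0.0, 0.0]
contact_force: [-0.1, 0.1, 0.4]
opening: 0.998
```

Run:
```python
from h import *
s,c=cam("side"); print(where(s),s["contact_force"],s["opening"])
cv2.imwrite("pics/s1.png",cv2.resize(c["img"][110:300,180:400],None,fx=3.5,fy=3.1,interpolation=cv2.INTER_CUBIC)[:,:,::-1])
s,c=cam("wrist"); cv2.imwrite("pics/w3.png",c["img"][:,:,::-1])
```

```text
([97.26, -1.85, 226.43, -89.94], array([ 0.0001, -0.0001])) [-0.11494014  0.11985116  0.36332845] 0.9979999083430423
```

View pics/s1.png

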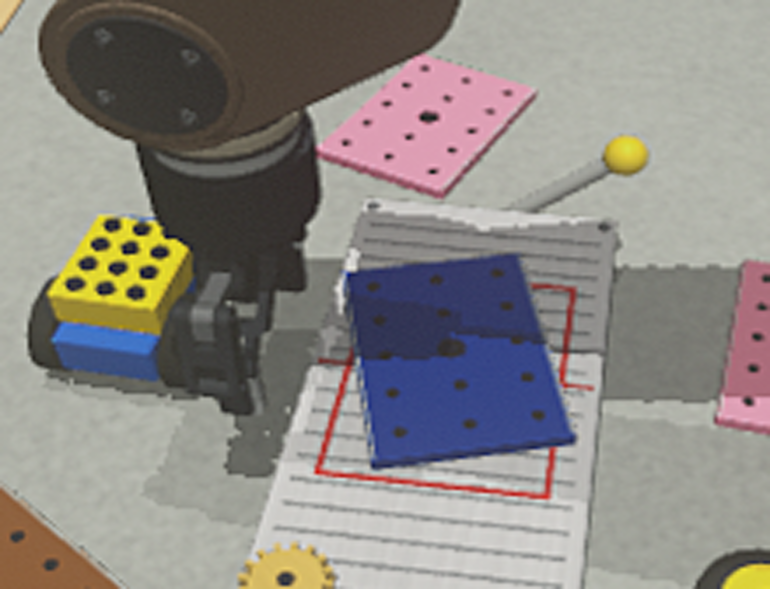

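View pics/w3.png

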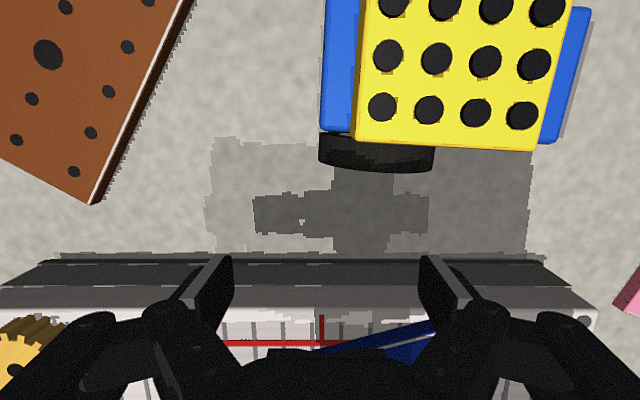

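The fence is beside the far edge, clear of the car. I'll lower it 3 mm and approach slowly.

{"fn": "apply_moves", "kwargs": {"steps": [{"tx":1,"ty":2,"tz":3,"wx":0,"wy":0,"wz":0},{"tx":1,"ty":5,"tz":3,"wx":0,"wy":0,"wz":0},{"tx":1,"ty":8,"tz":3,"wx":0,"wy":0,"wz":0},{"tx":1,"ty":10,"tz":3,"wx":0,"wy":0,"wz":0},{"tx":1,"ty":11,"tz":3,"wx":0,"wy":0,"wz":0},{"tx":1,"ty":12,"tz":3,"wx":0,"wy":0,"wz":0},{"tx":1,"ty":13,"tz":3,"wx":0,"wy":0,"wz":0},{"tx":1,"ty":14,"tz":3,"wx":0,"wy":0,"wz":0},{"tx":1,"ty":15,"tz":3,"wx":0,"wy":0,"wz":0},{"tx":1,"ty":16,"tz":3,"wx":0,"wy":0,"wz":0},{"tx":1,"ty":17,"tz":3,"wx":0,"wy":0,"wz":0},{"tx":1,"ty":18,"tz":3,"wx":0,"wy":0,"wz":0}]}}

```text
time: 5.15
eef_pos: [0.6388, 0.0545, 0.2227]
tcp_rot: [-0.693, 0.721, -0.0, 0.0]
contact_force: [-0.5, -0.2, -0.5]
opening: 1.001
```

Run:
```python
from h import *
s=readout.get_state(); print(where(s),s["contact_force"],s["wrist_torque"],s["opening"])
```

```text
([79.47, -2.48, 222.72, -89.91], array([0., 0.])) [-0.52341119 -0.24366179 -0.49640529] [-0.03974986 -0.05849812  0.01685404] 1.0011052476645312
```

{"fn": "apply_moves", "kwargs": {"steps": [{"tx":0,"ty":1,"tz":0,"wx":0,"wy":0,"wz":0},{"tx":0,"ty":2,"tz":0,"wx":0,"wy":0,"wz":0},{"tx":0,"ty":3,"tz":0,"wx":0,"wy":0,"wz":0},{"tx":0,"ty":4,"tz":0,"wx":0,"wy":0,"wz":0},{"tx":0,"ty":5,"tz":0,"wx":0,"wy":0,"wz":0}]}}

```text
time: 5.65
eef_pos: [0.6345, 0.0544, 0.2233]
tcp_rot: [-0.693, 0.721, -0.001, 0.001]
contact_force: [5.2, -2.6, -1.0]
opening: 1.0
```

Run:
```python
from h import *
s=readout.get_state(); print(where(s),s["contact_force"],s["wrist_torque"],s["opening"])
s,c=cam("side");
cv2.imwrite("pics/s2.png",cv2.resize(c["img"][110:300,180:400],None,fx=3.5,fy=3.1,interpolation=cv2.INTER_CUBIC)[:,:,::-1])
```

```text
([75.17, -2.81, 223.33, -89.88], array([ 0.0031, -0.001 ])) [ 5.20013364 -2.58061982 -1.0432322 ] [-0.25827946 -0.80746782  0.24686283] 0.9998074494047419
```

View pics/s2.png

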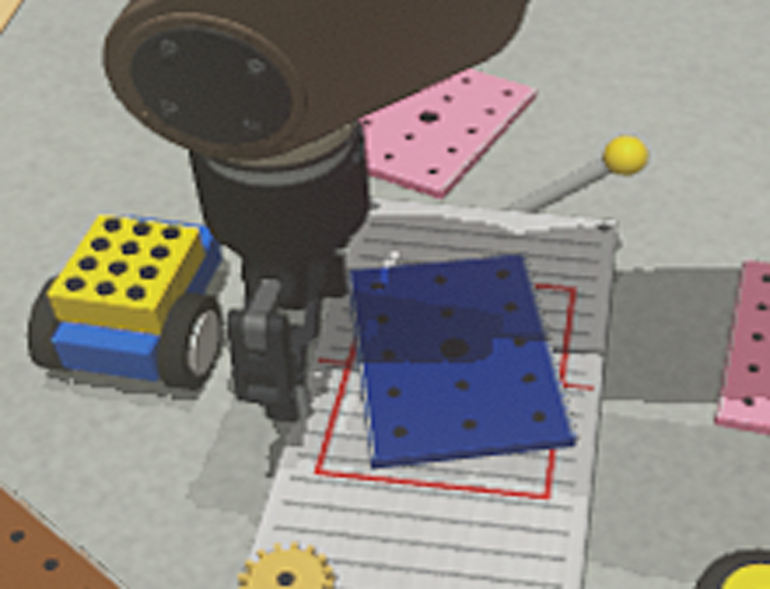

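{"fn": "apply_moves", "kwargs": {"steps": [{"tx":0,"ty":1,"tz":0,"wx":0,"wy":0,"wz":0},{"tx":0,"ty":2,"tz":0,"wx":0,"wy":0,"wz":0},{"tx":0,"ty":3,"tz":0,"wx":0,"wy":0,"wz":0},{"tx":0,"ty":4,"tz":0,"wx":0,"wy":0,"wz":0},{"tx":0,"ty":5,"tz":0,"wx":0,"wy":0,"wz":0},{"tx":0,"ty":6,"tz":0,"wx":0,"wy":0,"wz":0},{"tx":0,"ty":7,"tz":0,"wx":0,"wy":0,"wz":0},{"tx":0,"ty":8,"tz":0,"wx":0,"wy":0,"wz":0},{"tx":0,"ty":9,"tz":0,"wx":0,"wy":0,"wz":0}]}}

```text
time: 6.6
eef_pos: [0.6257, 0.0546, 0.2237]
tcp_rot: [-0.693, 0.721, -0.002, 0.001]
contact_force: [5.6, -2.5, -0.2]
opening: 1.004
```

Run:
```python
from h import *
s=readout.get_state(); print(where(s),s["contact_force"],s["wrist_torque"],s["opening"])
s,c=cam("side");print(fit_plate(c,[560,48,0.2]))
p=fit_plate(c,[560,48,0.2])[0]; print(to_mark(p)); 
try: p=holes(c,p); print(to_mark(p[0]),p[1:])
except Exception as e: print(e)
```

```text
([66.38, -2.97, 223.73, -89.87], array([ 0.0038, -0.0015])) [ 5.57505765 -2.49096727 -0.18379691] [-0.43415209 -0.83307679  0.29003382] 1.0038730688808604
(array([5.52876010e+02, 5.45583338e+01, 1.67034339e-01]), np.float64(2.566031490750611), array([[-47.21972096, -71.57444097],
       [ 48.83891595,  71.0343483 ]]))
(np.float64(-6.419279683099062), np.float64(-6.004465126692107), np.float64(11.95936263184592))
(np.float64(-4.4762166605200555), np.float64(-9.492662867354092), np.float64(2.389)) (np.int64(1), np.float64(0.0))
```

{"fn": "apply_moves", "kwargs": {"steps": [{"tx":0,"ty":1,"tz":0,"wx":0,"wy":0,"wz":0},{"tx":0,"ty":2,"tz":0,"wx":0,"wy":0,"wz":0},{"tx":0,"ty":3,"tz":0,"wx":0,"wy":0,"wz":0},{"tx":0,"ty":4,"tz":0,"wx":0,"wy":0,"wz":0},{"tx":0,"ty":5,"tz":0,"wx":0,"wy":0,"wz":0},{"tx":0,"ty":6,"tz":0,"wx":0,"wy":0,"wz":0},{"tx":0,"ty":7,"tz":0,"wx":0,"wy":0,"wz":0},{"tx":0,"ty":8,"tz":0,"wx":0,"wy":0,"wz":0},{"tx":0,"ty":9,"tz":0,"wx":0,"wy":0,"wz":0},{"tx":0,"ty":10,"tz":0,"wx":0,"wy":0,"wz":0},{"tx":0,"ty":11,"tz":0,"wx":0,"wy":0,"wz":0}]}}

```text
time: 7.75
eef_pos: [0.6148, 0.0548, 0.2238]
tcp_rot: [-0.693, 0.721, -0.002, 0.001]
contact_force: [5.3, -3.2, -0.1]
opening: 1.003
```

Run:
```python
from h import *
s=readout.get_state(); print(where(s),s["contact_force"],s["wrist_torque"],s["opening"])
s,c=cam("side");
p=fit_plate(c,[555,50,0.1])[0]; print(to_mark(p));
```

```text
([55.46, -3.2, 223.84, -89.86], array([ 0.004, -0.002])) [ 5.29021599 -3.2012435  -0.08889408] [-0.49574603 -0.82973658  0.27670627] 1.0027384495332354
(np.float64(-13.599454795318984), np.float64(-2.690534310758969), np.float64(7.553267741347639))
```

{"fn": "apply_moves", "kwargs": {"steps": [{"tx":0,"ty":-6,"tz":0,"wx":0,"wy":0,"wz":0},{"tx":0,"ty":-10,"tz":-35,"wx":0,"wy":0,"wz":0},{"tx":5,"ty":10,"tz":-75,"wx":0,"wy":0,"wz":0},{"tx":10,"ty":50,"tz":-105,"wx":0,"wy":0,"wz":0},{"tx":15,"ty":85,"tz":-136,"wx":0,"wy":0,"wz":0},{"tx":15,"ty":94,"tz":-136,"wx":0,"wy":0,"wz":0},{"tx":15,"ty":94,"tz":-136,"wx":0,"wy":0,"wz":0},{"tx":15,"ty":94,"tz":-136,"wx":0,"wy":0,"wz":0}]}}

```text
time: 8.6
eef_pos: [0.5193, 0.0445, 0.3573]
tcp_rot: [-0.693, 0.721, 0.001, -0.001]
contact_force: [-0.1, 1.8, -0.3]
opening: 1.0
```

Run:
```python
from h import *
s,c=cam("wrist");print(where(s),s["contact_force"])
p0=fit_plate(c,[550,50,0.1])[0]; print(to_mark(p0))
p,n,e=holes(c,p0); M,_,k=fit_mark(c,MARK); print("holes vs MARK",to_mark(p),n,e,"mark",M[:3]-MARK,M[3],k,"rel",to_mark(p,M))
cv2.imwrite("pics/w4.png",c["img"][:,:,::-1])
```

```text
([-39.54, -17.5, 357.31, -89.93], array([-0.003 ,  0.0008])) [-0.10276745  1.81853328 -0.34678947]
(np.float64(-10.42291998230031), np.float64(-6.427145829281806), np.float64(8.51431258314681))
holes vs MARK (np.float64(-11.175048099306265), np.float64(-6.4604162122259), np.float64(8.500176255312264)) 15 0.09972152553772155 mark [-0.19474285 -0.03668299  0.00051807] 3.9847056202625146 1685 rel (np.float64(-10.985325861497317), np.float64(-6.40995719226652), np.float64(8.47049314380426))
```

View pics/w4.png

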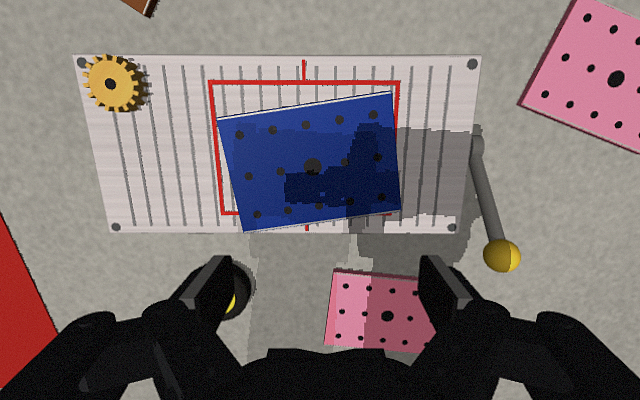

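Run:
```python
from h import *
s=readout.get_state();print(where(s),goal(s,-97,-3,223))
```

```text
([-39.23, -17.54, 357.05, -89.93], array([-0.0034,  0.0007])) (array([-14.5,  57.3, 134.3]), array([0.0034, 0.0006, 0.0013]))
```

{"fn": "apply_moves", "kwargs": {"steps": [{"tx":-7,"ty":40,"tz":10,"wx":0,"wy":0,"wz":0},{"tx":-14,"ty":58,"tz":45,"wx":0,"wy":0,"wz":0},{"tx":-14,"ty":58,"tz":85,"wx":0,"wy":0,"wz":0},{"tx":-14,"ty":58,"tz":120,"wx":0,"wy":0,"wz":0},{"tx":-14,"ty":58,"tz":134,"wx":0,"wy":0,"wz":0},{"tx":-14,"ty":57,"tz":134,"wx":0,"wy":0,"wz":0},{"tx":-14,"ty":55,"tz":134,"wx":0,"wy":0,"wz":0},{"tx":-14,"ty":53,"tz":134,"wx":0,"wy":0,"wz":0},{"tx":-14,"ty":51,"tz":134,"wx":0,"wy":0,"wz":0},{"tx":-14,"ty":50,"tz":134,"wx":0,"wy":0,"wz":0},{"tx":-14,"ty":49,"tz":134,"wx":0,"wy":0,"wz":0}]}}

```text
time: 9.75
eef_pos: [0.4714, 0.0602, 0.2254]
tcp_rot: [-0.693, 0.721, -0.0, 0.0]
contact_force: [-0.4, -0.4, -0.6]
opening: 0.994
```

Run:
```python
from h import *
s=readout.get_state();print(where(s),s["contact_force"],s["wrist_torque"])
```

```text
([-88.07, -3.74, 225.41, -89.91], array([ 0.0013, -0.0001])) [-0.39465682 -0.37158686 -0.61828569] [ 0.01625003 -0.00814257  0.00786267]
```

{"fn": "apply_moves", "kwargs": {"steps": [{"tx":0,"ty":-1,"tz":1,"wx":0,"wy":0,"wz":0},{"tx":0,"ty":-2,"tz":2,"wx":0,"wy":0,"wz":0},{"tx":0,"ty":-3,"tz":2,"wx":0,"wy":0,"wz":0},{"tx":0,"ty":-4,"tz":2,"wx":0,"wy":0,"wz":0},{"tx":0,"ty":-5,"tz":2,"wx":0,"wy":0,"wz":0},{"tx":0,"ty":-6,"tz":2,"wx":0,"wy":0,"wz":0},{"tx":0,"ty":-7,"tz":2,"wx":0,"wy":0,"wz":0},{"tx":0,"ty":-8,"tz":2,"wx":0,"wy":0,"wz":0}]}}

```text
time: 10.55
eef_pos: [0.4789, 0.0599, 0.2226]
tcp_rot: [-0.693, 0.721, 0.001, -0.0]
contact_force: [-1.4, -0.4, 0.8]
opening: 1.001
```

Run:
```python
from h import *
s=readout.get_state();print(where(s),s["contact_force"],s["wrist_torque"])
```

```text
([-80.59, -3.71, 222.6, -89.9], array([-0.0014,  0.0001])) [-1.4238428  -0.44770216  0.83994279] [0.0984974  0.30388864 0.13067237]
```

{"fn": "apply_moves", "kwargs": {"steps": [{"tx":0,"ty":-1,"tz":0,"wx":0,"wy":0,"wz":0},{"tx":0,"ty":-2,"tz":0,"wx":0,"wy":0,"wz":0},{"tx":0,"ty":-3,"tz":0,"wx":0,"wy":0,"wz":0},{"tx":0,"ty":-4,"tz":0,"wx":0,"wy":0,"wz":0},{"tx":0,"ty":-5,"tz":0,"wx":0,"wy":0,"wz":0},{"tx":0,"ty":-6,"tz":0,"wx":0,"wy":0,"wz":0},{"tx":0,"ty":-7,"tz":0,"wx":0,"wy":0,"wz":0},{"tx":0,"ty":-8,"tz":0,"wx":0,"wy":0,"wz":0},{"tx":0,"ty":-9,"tz":0,"wx":0,"wy":0,"wz":0},{"tx":0,"ty":-10,"tz":0,"wx":0,"wy":0,"wz":0}]}}

```text
time: 11.55
eef_pos: [0.4873, 0.0604, 0.2217]
tcp_rot: [-0.693, 0.721, 0.004, -0.002]
contact_force: [-8.2, 3.8, 4.3]
opening: 1.0
```

Run:
```python
from h import *
s=readout.get_state();print(where(s),s["contact_force"],s["wrist_torque"])
```

```text
([-72.23, -2.93, 221.67, -89.83], array([-0.0085,  0.0021])) [-8.21041526  3.75205781  4.31352117] [0.75295961 1.19204098 0.4239595 ]
```

Upward force on the tool suggests the fingertips are dragging on the chuck, so I'll raise them slightly and continue.

{"fn": "apply_moves", "kwargs": {"steps": [{"tx":0,"ty":0,"tz":-1,"wx":0,"wy":0,"wz":0},{"tx":0,"ty":0,"tz":-2,"wx":0,"wy":0,"wz":0},{"tx":0,"ty":-1,"tz":-2,"wx":0,"wy":0,"wz":0},{"tx":0,"ty":-2,"tz":-2,"wx":0,"wy":0,"wz":0}]}}

```text
time: 11.95
eef_pos: [0.4905, 0.0597, 0.2241]
tcp_rot: [-0.693, 0.721, 0.001, -0.001]
contact_force: [-3.9, 2.3, -1.8]
opening: 1.0
```

Run:
```python
from h import *
s=readout.get_state();print(where(s),s["contact_force"],s["wrist_torque"])
```

```text
([-68.99, -3.51, 224.06, -89.9], array([-0.0025,  0.0006])) [-3.88803593  2.34373348 -1.8323778 ] [0.38566848 0.60358433 0.19878073]
```

{"fn": "apply_moves", "kwargs": {"steps": [{"tx":0,"ty":-1,"tz":0,"wx":0,"wy":0,"wz":0},{"tx":0,"ty":-2,"tz":0,"wx":0,"wy":0,"wz":0},{"tx":0,"ty":-3,"tz":0,"wx":0,"wy":0,"wz":0},{"tx":0,"ty":-4,"tz":0,"wx":0,"wy":0,"wz":0},{"tx":0,"ty":-5,"tz":0,"wx":0,"wy":0,"wz":0}]}}

```text
time: 12.45
eef_pos: [0.4956, 0.0592, 0.2245]
tcp_rot: [-0.692, 0.721, 0.001, -0.001]
contact_force: [-7.4, 1.9, 0.6]
opening: 1.003
```

Run:
```python
from h import *
s=readout.get_state();print(where(s),s["contact_force"],s["wrist_torque"])
```

```text
([-63.82, -3.73, 224.46, -89.96], array([-0.0029,  0.0002])) [-7.44532623  1.8562158   0.5536206 ] [0.24993178 1.03657021 0.05891917]
```

{"fn": "apply_moves", "kwargs": {"steps": [{"tx":0,"ty":-1,"tz":0,"wx":0,"wy":0,"wz":0},{"tx":0,"ty":-2,"tz":0,"wx":0,"wy":0,"wz":0},{"tx":0,"ty":-2,"tz":0,"wx":0,"wy":0,"wz":0}]}}

```text
time: 12.75
eef_pos: [0.4976, 0.059, 0.2245]
tcp_rot: [-0.692, 0.722, 0.001, -0.001]
contact_force: [-6.8, 1.8, 0.1]
opening: 1.002
```

Run:
```python
from h import *
s=readout.get_state();print(where(s),s["contact_force"],s["wrist_torque"])
print(goal(s,-39,-17,357))
```

```text
([-61.82, -3.9, 224.5, -89.97], array([-0.003 , -0.0002])) [-6.76253442  1.84293285  0.10782686] [ 0.12824896  0.98604762 -0.0109226 ]
(array([  13.2,  -22.4, -132.6]), array([ 0.003 , -0.0003,  0.0005]))
```

{"fn": "apply_moves", "kwargs": {"steps": [{"tx":0,"ty":8,"tz":0,"wx":0,"wy":0,"wz":0},{"tx":4,"ty":8,"tz":-40,"wx":0,"wy":0,"wz":0},{"tx":8,"ty":0,"tz":-85,"wx":0,"wy":0,"wz":0},{"tx":13,"ty":-22,"tz":-125,"wx":0,"wy":0,"wz":0},{"tx":13,"ty":-22,"tz":-132,"wx":0,"wy":0,"wz":0},{"tx":13,"ty":-22,"tz":-132,"wx":0,"wy":0,"wz":0},{"tx":13,"ty":-22,"tz":-132,"wx":0,"wy":0,"wz":0}]}}

```text
time: 13.45
eef_pos: [0.519, 0.0452, 0.356]
tcp_rot: [-0.693, 0.721, -0.0, -0.0]
contact_force: [0.3, -0.1, -0.4]
opening: 1.002
```

```bash
cat > look.py <<'E'
from h import *
import sys
s,c=cam("wrist");print(where(s),s["contact_force"],s["time"])
p0=fit_plate(c,[MARK[0],MARK[1]-4,MARK[2]])[0]
p,n,e=holes(c,p0); M,_,k=fit_mark(c,MARK)
print("holes",n,round(e,2),"mark drift",(M[:3]-MARK).round(3),k,"plate in MARK",np.round(to_mark(p),2),"rel",np.round(to_mark(p,M),2),"edge",np.round(to_mark(p0,M),2))
cv2.imwrite(f"pics/{sys.argv[1]}.png",cv2.resize(c["img"][20:260,60:520],None,fx=1.7,fy=1.7)[:,:,::-1])
E
python3 look.py w5
```

```text
([-39.84, -16.8, 355.98, -89.94], array([ 0.0001, -0.0002])) [ 0.3118056  -0.05262548 -0.37918767] 13.45
holes 15 0.09 mark drift [-0.176  0.097 -0.001] 1947 plate in MARK [-0.73 -9.53 -0.03] rel [-0.55 -9.61  0.01] edge [ 0.13 -9.69  0.11]
```

View pics/w5.png

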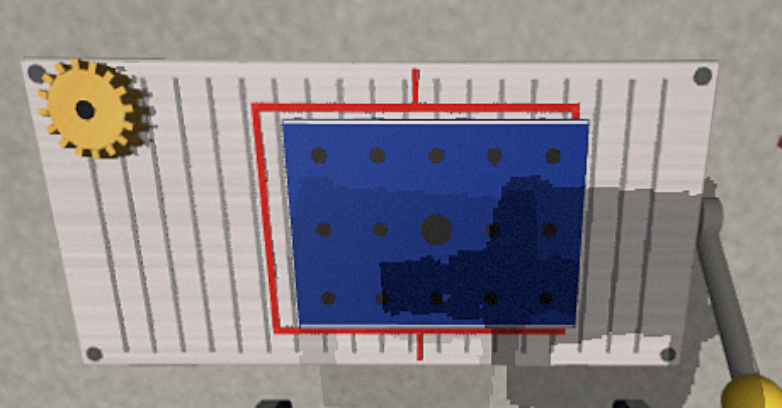

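The plate is now at about (−0.6, −9.6) mm and 0°. The white strip at the far edge leaves about 1 mm of ambiguity between the edge fit and the hole fit, so I'll enlarge that.

Run:
```python
from h import *
import pickle
s,c=cam("wrist"); pickle.dump((s,c),open("v5.pkl","wb"))
im=c["img"]
a=im[78:108,215:275]; b=im[190:220,215:275]; d=im[78:108,360:420]; e=im[190:220,360:420]
v=np.vstack([np.hstack([a,d]),np.hstack([b,e])])
cv2.imwrite("pics/z5.png",cv2.resize(v,None,fx=6.5,fy=6.5,interpolation=cv2.INTER_NEAREST)[:,:,::-1])
col=300
for r in list(range(78,98))+list(range(205,222)): print(r,im[r,262],im[r,330])
```

```text
78 [121 118 116] [200 204 201]
79 [171  74  67] [200 110 107]
80 [209  37  34] [204  34  29]
81 [203  35  27] [200  45  36]
82 [207  39  35] [195  33  32]
83 [205  50  47] [204  36  31]
84 [184 153 147] [83 46 44]
85 [184 186 181] [177 180 179]
86 [225 218 211] [222 214 210]
87 [180 172 166] [239 226 221]
88 [30 34 62] [ 6  7 19]
89 [128 135 173] [105 119 159]
90 [234 224 203] [233 224 205]
91 [127 133 168] [179 177 182]
92 [ 30  54 139] [ 26  49 133]
93 [ 34  63 141] [ 36  61 139]
94 [ 42  69 145] [ 32  60 137]
95 [ 47  69 146] [ 42  64 140]
96 [ 43  67 142] [ 31  55 134]
97 [ 46  71 147] [ 38  59 138]
205 [ 31  52 121] [12 22 53]
206 [ 25  48 118] [14 16 51]
207 [ 27  50 117] [ 33  50 113]
208 [ 27  49 118] [ 16  44 114]
209 [ 13  40 115] [ 21  39 116]
210 [170 167 157] [121 128 138]
211 [153 164 169] [132 147 155]
212 [116  66  75] [121  69  79]
213 [188  33  22] [160  24  22]
214 [198  30  17] [167  26  23]
215 [199 100  97] [142  23  16]
216 [211 198 196] [171 165 161]
217 [206 201 200] [181 177 175]
218 [202 194 191] [171 164 161]
219 [208 198 196] [205 194 192]
220 [211 201 199] [212 202 197]
221 [213 203 200] [210 198 194]
```

View pics/z5.png

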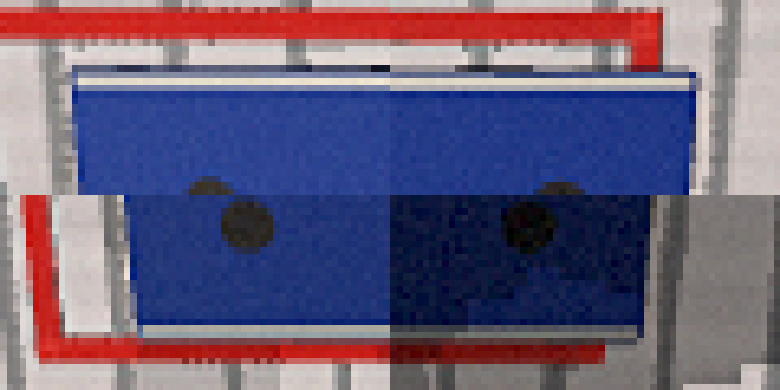

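Run:
```python
from h import *
import pickle
s,c=pickle.load(open("v5.pkl","rb"))
M=fit_mark(c,MARK)[0]; p=holes(c,[559,51,MARK[2]])[0]; print(to_mark(p,M),M)
for r in [87.6,89,91.5,209.6,211.8]:
    for z in (.07,.068,.06): print(r,z,tofr(M,pix2w(c,[[262,r],[330,r],[380,r]],z)[:,:2]*1000)[:,0].round(2))
print("red far in/out, near in/out",tofr(M,pix2w(c,[[262,78.6],[262,83.8],[262,211.9],[262,215.2]],.06)[:,:2]*1000).round(2))
# left/right red edges row profile
im=c["img"].astype(int)
for r in (120,150,180):
    rr=im[r,:,0]-im[r,:,1]; k=np.nonzero(rr>60)[0]; print(r,k, tofr(M,pix2w(c,np.c_[k[[0,-1]],[r,r]],.06)[:,:2]*1000).round(2).tolist())
    bl=im[r,:,2]-im[r,:,0]; k=np.nonzero((bl>30))[0]; k=k[(k>190)&(k<420)]; print("  blue",k[0],k[-1],tofr(M,pix2w(c,np.c_[[k[0]-.5,k[-1]+.5],[r,r]],.07)[:,:2]*1000).round(2).tolist())
```

```text
(np.float64(-0.5086924734622456), np.float64(-9.360883592844456), np.float64(0.04508672149938852)) [ 5.59335909e+02  6.01882961e+01 -4.25219858e-02  4.19401556e+00]
87.6 0.07 [49.52 49.7  49.75]
87.6 0.068 [49.67 49.84 49.9 ]
87.6 0.06 [50.25 50.43 50.49]
89 0.07 [48.52 48.7  48.75]
89 0.068 [48.66 48.83 48.89]
89 0.06 [49.21 49.39 49.44]
91.5 0.07 [46.72 46.9  46.95]
91.5 0.068 [46.85 47.02 47.08]
91.5 0.06 [47.34 47.52 47.58]
209.6 0.07 [-48.06 -47.95 -47.87]
209.6 0.068 [-48.69 -48.58 -48.49]
209.6 0.06 [-51.18 -51.07 -50.98]
211.8 0.07 [-50.03 -49.92 -49.84]
211.8 0.068 [-50.67 -50.56 -50.48]
211.8 0.06 [-53.22 -53.11 -53.02]
red far in/out, near in/out [[ 56.88  33.44]
 [ 53.06  33.66]
 [-53.32  39.57]
 [-56.4   39.74]]
120 [211 212 213 214 215 561 562 563 570 571 572 573 574 575 576 577 578 579
 580 581 582 583 584 585 586 587 588 589 590 591 592 593 594 595 596 597
 598 599 600 601 602 603 604 605 606 607 608 609 610 611 612 613 614 615
 616 617 618 619 620 621 622 623 624 625 626 627 628 629 630 631 632 633
 634 635 636 637 638 639] [[25.27, 76.74], [25.23, -269.71]]
  blue 228 404 [[25.56, 60.31], [25.91, -78.73]]
150 [214 215 216 217 218 634 635] [[1.04, 76.71], [1.25, -273.32]]
  blue 231 402 [[2.23, 59.93], [2.55, -78.86]]
180 [217 218 219 220 221] [[-24.56, 76.67], [-24.55, 73.24]]
  blue 233 400 [[-22.41, 60.34], [-22.12, -78.98]]
```

Edges, bevels and holes now agree within 0.4 mm, with x about −0.3 mm and y about −9.4 mm. Next I turn the fence 90° and push from the −y edge.

{"fn": "apply_moves", "kwargs": {"steps": [{"tx":10,"ty":-5,"tz":0,"wx":0,"wy":0,"wz":-0.14},{"tx":20,"ty":-10,"tz":0,"wx":0,"wy":0,"wz":-0.28},{"tx":30,"ty":-15,"tz":0,"wx":0,"wy":0,"wz":-0.42},{"tx":40,"ty":-20,"tz":0,"wx":0,"wy":0,"wz":-0.56},{"tx":50,"ty":-25,"tz":0,"wx":0,"wy":0,"wz":-0.7},{"tx":60,"ty":-30,"tz":0,"wx":0,"wy":0,"wz":-0.84},{"tx":70,"ty":-35,"tz":10,"wx":0,"wy":0,"wz":-0.98},{"tx":80,"ty":-40,"tz":20,"wx":0,"wy":0,"wz":-1.12},{"tx":90,"ty":-40,"tz":30,"wx":0,"wy":0,"wz":-1.26},{"tx":90,"ty":-40,"tz":50,"wx":0,"wy":0,"wz":-1.4},{"tx":90,"ty":-40,"tz":70,"wx":0,"wy":0,"wz":-1.5},{"tx":90,"ty":-40,"tz":85,"wx":0,"wy":0,"wz":-1.571}]}}

```text
time: 14.75
eef_pos: [0.5546, -0.046, 0.2684]
tcp_rot: [1.0, -0.018, -0.002, -0.001]
contact_force: [0.4, -0.4, -1.0]
opening: 0.997
```

Run:
```python
from h import *
s=readout.get_state();print(where(s),s["qpos"]); print(goal(s,0,-107,224.5,0))
```

```text
([-0.53, -106.39, 268.4, 0.29], array([-0.0044,  0.0011])) [-2.65051569e-01  1.82685579e-01  1.96951453e+00 -1.07556815e-04
  9.93877315e-01 -2.28269324e-01]
(array([ 0.7,  0.6, 43.9]), array([-0.0009,  0.0044,  0.005 ]))
```

{"fn": "apply_moves", "kwargs": {"steps": [{"tx":0,"ty":0,"tz":20,"wx":0,"wy":0,"wz":0},{"tx":0,"ty":0,"tz":35,"wx":0,"wy":0,"wz":0},{"tx":0,"ty":0,"tz":42,"wx":0,"wy":0,"wz":0},{"tx":0,"ty":0,"tz":43,"wx":0,"wy":0,"wz":0},{"tx":0,"ty":-2,"tz":43,"wx":0,"wy":0,"wz":0},{"tx":0,"ty":-5,"tz":43,"wx":0,"wy":0,"wz":0},{"tx":0,"ty":-8,"tz":43,"wx":0,"wy":0,"wz":0},{"tx":0,"ty":-10,"tz":43,"wx":0,"wy":0,"wz":0},{"tx":0,"ty":-11,"tz":43,"wx":0,"wy":0,"wz":0},{"tx":0,"ty":-12,"tz":43,"wx":0,"wy":0,"wz":0}]}}

```text
time: 15.75
eef_pos: [0.5563, -0.0341, 0.229]
tcp_rot: [1.0, -0.02, 0.0, 0.0]
contact_force: [0.1, 0.2, 0.1]
opening: 1.003
```

Run:
```python
from h import *
s=readout.get_state();print(where(s),s["contact_force"],s["wrist_torque"])
```

```text
([0.74, -94.44, 228.96, 0.11], array([ 0.0004, -0.0001])) [0.1157366  0.24995608 0.12903738] [ 0.01635663 -0.00357614  0.00405464]
```

{"fn": "apply_moves", "kwargs": {"steps": [{"tx":-1,"ty":0,"tz":2,"wx":0,"wy":0,"wz":0.002},{"tx":-1,"ty":0,"tz":4,"wx":0,"wy":0,"wz":0.002},{"tx":-1,"ty":-1,"tz":4,"wx":0,"wy":0,"wz":0.002},{"tx":-1,"ty":-2,"tz":4,"wx":0,"wy":0,"wz":0.002},{"tx":-1,"ty":-3,"tz":4,"wx":0,"wy":0,"wz":0.002},{"tx":-1,"ty":-4,"tz":4,"wx":0,"wy":0,"wz":0.002},{"tx":-1,"ty":-5,"tz":4,"wx":0,"wy":0,"wz":0.002},{"tx":-1,"ty":-6,"tz":4,"wx":0,"wy":0,"wz":0.002}]}}

```text
time: 16.55
eef_pos: [0.5556, -0.0289, 0.2249]
tcp_rot: [1.0, -0.02, 0.0, 0.002]
contact_force: [-0.8, -7.0, 0.3]
opening: 0.997
```

Run:
```python
from h import *
s=readout.get_state();print(where(s),s["contact_force"],s["wrist_torque"])
```

```text
([-0.18, -89.32, 224.91, 0.05], array([ 0.0003, -0.003 ])) [-0.82628305 -7.02584102  0.30599453] [-0.99875747  0.10086981 -0.02166089]
```

{"fn": "apply_moves", "kwargs": {"steps": [{"tx":0,"ty":-1,"tz":0,"wx":0,"wy":0,"wz":0},{"tx":0,"ty":-2,"tz":0,"wx":0,"wy":0,"wz":0},{"tx":0,"ty":-3,"tz":0,"wx":0,"wy":0,"wz":0},{"tx":0,"ty":-4,"tz":0,"wx":0,"wy":0,"wz":0},{"tx":0,"ty":-5,"tz":0,"wx":0,"wy":0,"wz":0},{"tx":0,"ty":-6,"tz":0,"wx":0,"wy":0,"wz":0},{"tx":0,"ty":-7,"tz":0,"wx":0,"wy":0,"wz":0},{"tx":0,"ty":-7,"tz":0,"wx":0,"wy":0,"wz":0}]}}

```text
time: 17.35
eef_pos: [0.556, -0.0222, 0.2249]
tcp_rot: [1.0, -0.021, 0.0, 0.001]
contact_force: [-0.5, -4.7, 0.3]
opening: 1.0
```

```bash
python3 - <<'E'
from h import *
s=readout.get_state();print(where(s),s["contact_force"],s["wrist_torque"])
E
python3 look.py w6
```

```text
([-0.11, -82.53, 224.92, 0.02], array([ 0.0006, -0.0027])) [-0.45405186 -4.70597726  0.30089262] [-0.79875935 -0.00261078  0.03878883]
([-0.11, -82.53, 224.92, 0.02], array([ 0.0006, -0.0027])) [-0.45405186 -4.70597726  0.30089262] 17.35
holes 10 0.44 mark drift [-0.387 -0.653  0.   ] 3249 plate in MARK [-0.67 -2.38  0.03] rel [-0.31 -1.71  0.01] edge [-0.39 -0.76 -0.26]
```

View pics/w6.png

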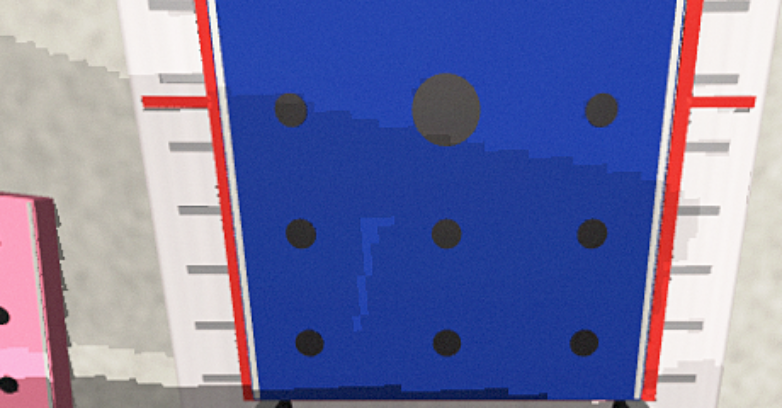

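The plate is still about 2 mm to −y. I'll push it 2 mm more, then back off and look from above.

{"fn": "apply_moves", "kwargs": {"steps": [{"tx":0,"ty":-1,"tz":0,"wx":0,"wy":0,"wz":0},{"tx":0,"ty":-2,"tz":0,"wx":0,"wy":0,"wz":0},{"tx":0,"ty":-2,"tz":0,"wx":0,"wy":0,"wz":0},{"tx":0,"ty":4,"tz":0,"wx":0,"wy":0,"wz":0},{"tx":0,"ty":10,"tz":-20,"wx":0,"wy":0,"wz":0},{"tx":0,"ty":10,"tz":-65,"wx":0,"wy":0,"wz":0},{"tx":0,"ty":10,"tz":-110,"wx":0,"wy":0,"wz":0},{"tx":0,"ty":10,"tz":-130,"wx":0,"wy":0,"wz":0},{"tx":0,"ty":10,"tz":-130,"wx":0,"wy":0,"wz":0},{"tx":0,"ty":10,"tz":-130,"wx":0,"wy":0,"wz":0}]}}

```text
time: 18.4
eef_pos: [0.5552, -0.0311, 0.3544]
tcp_rot: [1.0, -0.021, -0.0, -0.0]
contact_force: [0.1, 0.0, -0.6]
opening: 0.996
```

```bash
python3 look.py w7
```

```text
([-0.57, -91.54, 354.43, -0.02], array([-0.0001,  0.0006])) [ 0.13985627  0.00172347 -0.60004872] 18.4
holes 0 nan mark drift [-0.032  0.087 -0.001] 1958 plate in MARK [ nan  nan 2.39] rel [ nan  nan 2.42] edge [-6.000e-01 -1.347e+01 -1.000e-02]h.py:89: RuntimeWarning: Mean of empty slice.
  A,B=GRID[k],q[j[k]]; a0,b0=A.mean(0),B.mean(0); a,b=A-a0,B-b0
  ret = um.true_divide(
h.py:93: RuntimeWarning: Mean of empty slice.
  return p,k.sum(),D.min(1)[k].mean()
  ret = ret.dtype.type(ret / rcount)
```

View pics/w7.png

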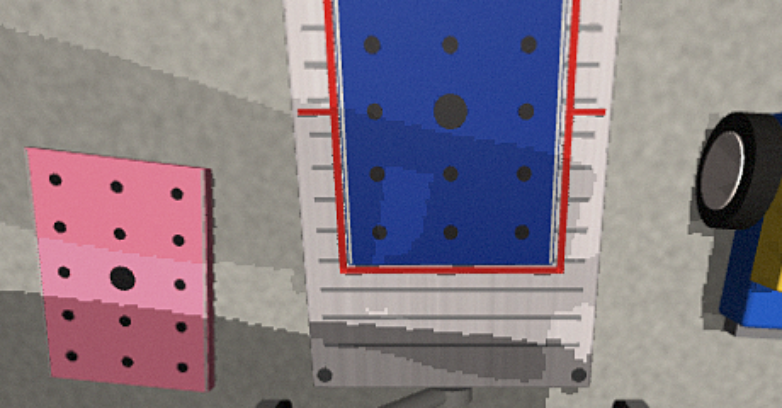

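```bash
cat > look2.py <<'E'
from h import *
import sys
s,c=cam("wrist");print(where(s),s["contact_force"],s["time"])
p,n,e=holes(c,MARK); M,_,k=fit_mark(c,MARK)
print("holes",n,round(e,2),"mark drift",(M[:3]-MARK).round(3),M[3],k,"plate in MARK",np.round(to_mark(p),2),"rel",np.round(to_mark(p,M),2))
try: p0=fit_plate(c,p)[0]; print("edge",np.round(to_mark(p0,M),2))
except Exception as ex: print(ex)
cv2.imwrite(f"pics/{sys.argv[1]}.png",c["img"][:,:,::-1])
E
python3 look2.py w8
```

```text
([-0.88, -91.49, 353.09, -0.02], array([-0.0026,  0.0011])) [-0.06152723 -0.02283381 -0.61717247] 18.45
holes 15 0.14 mark drift [-0.023  0.317 -0.001] 3.617670557855646 2009 plate in MARK [-0.62 -0.41  0.02] rel [-0.58 -0.73  0.06]
edge [-0.8  -0.79  0.17]
```

View pics/w8.png

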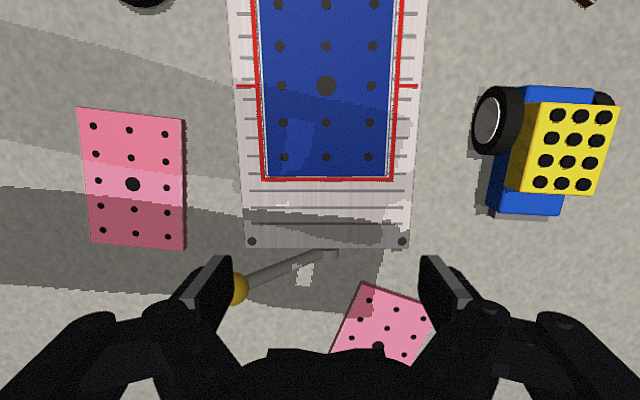

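{"fn": "apply_moves", "kwargs": {"steps": [{"tx":0,"ty":-35,"tz":0,"wx":0,"wy":0,"wz":0},{"tx":0,"ty":-60,"tz":0,"wx":0,"wy":0,"wz":0},{"tx":0,"ty":-60,"tz":0,"wx":0,"wy":0,"wz":0},{"tx":0,"ty":-60,"tz":0,"wx":0,"wy":0,"wz":0}]}}

```text
time: 18.9
eef_pos: [0.5576, 0.029, 0.3528]
tcp_rot: [1.0, -0.02, -0.002, 0.0]
contact_force: [-0.5, 0.3, -0.3]
opening: 1.0
```

```bash
python3 look2.py w9
python3 - <<'E'
from h import *
s=readout.get_state()
# knob: chuck (-75.5,-174) -> mark (-75.5,-154), z=103
print(goal(s,-75.5,-154,300,-90),goal(s,-75.5,-154,265,-90),s["qpos"])
E
```

```text
([-0.67, -31.37, 352.84, 0.06], array([-0.0033,  0.    ])) [-0.52696801  0.31078725 -0.30576678] 18.9
holes 15 0.1 mark drift [-0.053 -0.228 -0.   ] 3.9576800464503545 2367 plate in MARK [-0.65 -0.32  0.06] rel [-0.6  -0.09  0.08]
edge [-0.79 -0.11 -0.03]
(array([-74.8, 122.1,  53.5]), array([0.0022, 0.0019, 1.5708])) (array([-74.7, 122.1,  88.5]), array([0.0022, 0.0019, 1.5708])) [-1.30689305e-01  7.98101317e-02  1.91196868e+00 -4.48818353e-04
  1.15242430e+00 -8.87926697e-02]
```

View pics/w9.png

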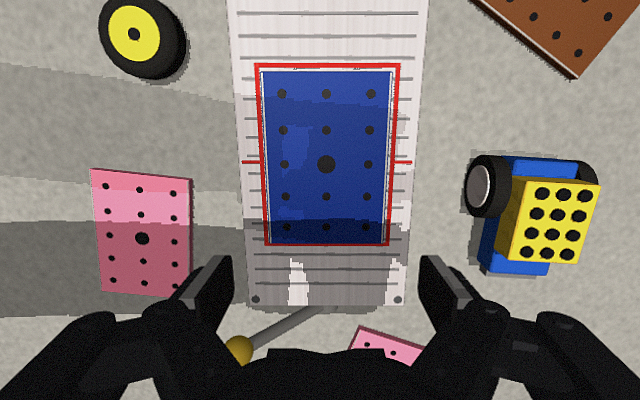

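The plate lies true at (−0.6, −0.1) mm and 0.08°, with an even margin, the fingers clear and the lever off. Next I turn the jaws along y and go over the lever knob.

{"fn": "apply_moves", "kwargs": {"steps": [{"tx":-8,"ty":12,"tz":0,"wx":0,"wy":0,"wz":0.14},{"tx":-16,"ty":25,"tz":0,"wx":0,"wy":0,"wz":0.28},{"tx":-24,"ty":38,"tz":0,"wx":0,"wy":0,"wz":0.42},{"tx":-32,"ty":50,"tz":0,"wx":0,"wy":0,"wz":0.56},{"tx":-40,"ty":62,"tz":0,"wx":0,"wy":0,"wz":0.7},{"tx":-48,"ty":75,"tz":0,"wx":0,"wy":0,"wz":0.84},{"tx":-56,"ty":88,"tz":0,"wx":0,"wy":0,"wz":0.98},{"tx":-64,"ty":100,"tz":0,"wx":0,"wy":0,"wz":1.12},{"tx":-70,"ty":112,"tz":0,"wx":0,"wy":0,"wz":1.26},{"tx":-75,"ty":122,"tz":0,"wx":0,"wy":0,"wz":1.4},{"tx":-75,"ty":122,"tz":0,"wx":0,"wy":0,"wz":1.5},{"tx":-75,"ty":122,"tz":0,"wx":0,"wy":0,"wz":1.571}]}}

```text
time: 20.15
eef_pos: [0.4774, -0.0914, 0.3542]
tcp_rot: [-0.69, 0.724, 0.0, -0.0]
contact_force: [0.3, -0.4, -0.5]
opening: 1.001
```

Run:
```python
from h import *
s,c=cam("wrist");print(where(s)); print(goal(s,-75.5,-154,256,-90),s["qpos"])
img=c["img"]; h=cv2.cvtColor(img,cv2.COLOR_RGB2HSV); m=((h[...,0]>18)&(h[...,0]<34)&(h[...,1]>130)&(h[...,2]>60)).astype(np.uint8)
n,lab,st,ce=cv2.connectedComponentsWithStats(m)
for i in range(1,n):
    if st[i,4]>100: print(ce[i],st[i],tofr(MARK,pix2w(c,ce[i],0.103)[:,:2]*1000))
cv2.imwrite("pics/k1.png",img[:,:,::-1])
s,c=cam("side")
img=c["img"]; cv2.imwrite("pics/k2.png",cv2.resize(img[60:300,180:480],None,fx=2.5,fy=2.5)[:,:,::-1])
```

```text
([-75.76, -155.0, 354.22, -90.37], array([-0.0009,  0.0001]))
(array([-1. , -0.3, 98.2]), array([ 0.0009,  0.0001, -0.0064])) [-3.98276929e-01 -8.85966797e-02  2.07782598e+00 -2.67917204e-04
  1.15319860e+00  1.22071882e+00]
[323.73899033 212.44360902] [307 196  35  34 931] [[ -75.17756197 -153.81742741]]
[ 78.99321459 271.49363868] [  58  253   43   38 1179] [[-121.96128474   36.49631639]]
```

View pics/k1.png

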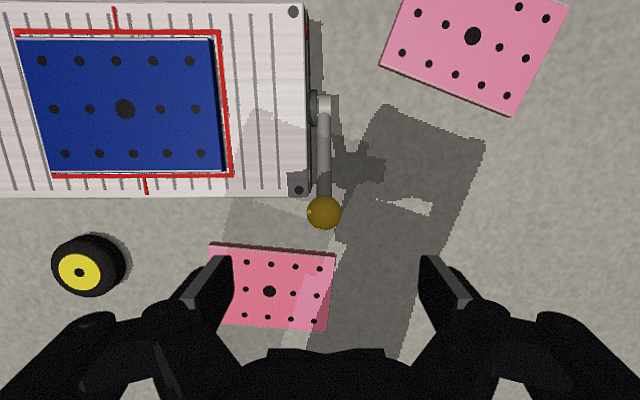

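View pics/k2.png

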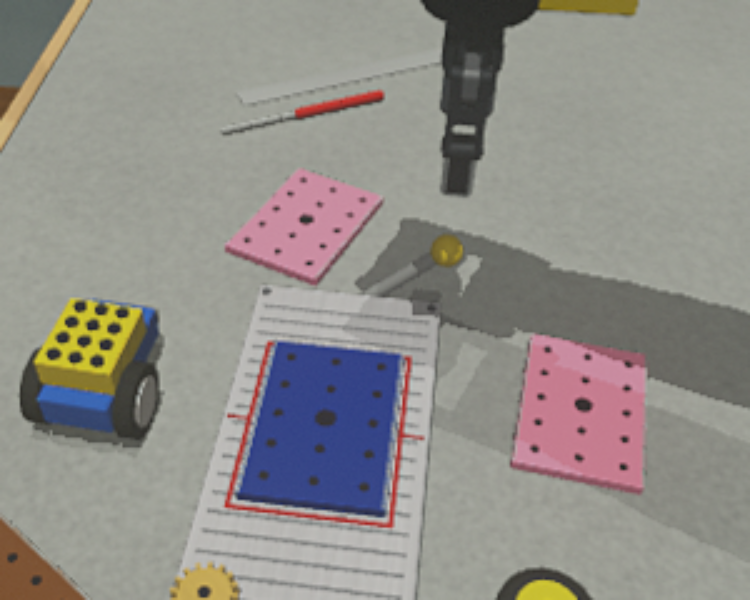

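The side view also shows the plate well inside the outline. The knob measures at mark (−75.2, −153.8), as expected, so I'll descend and grip it lightly.

{"fn": "apply_moves", "kwargs": {"steps": [{"tx":-1,"ty":0,"tz":30,"wx":0,"wy":0,"wz":0},{"tx":-1,"ty":0,"tz":65,"wx":0,"wy":0,"wz":0},{"tx":-1,"ty":0,"tz":90,"wx":0,"wy":0,"wz":0},{"tx":-1,"ty":0,"tz":97,"wx":0,"wy":0,"wz":0},{"tx":-1,"ty":0,"tz":97,"wx":0,"wy":0,"wz":0}]}}

```text
time: 20.75
eef_pos: [0.4775, -0.0892, 0.2566]
tcp_rot: [-0.692, 0.722, 0.001, -0.001]
contact_force: [-0.0, -0.3, -0.0]
opening: 1.0
```

{"fn": "apply_moves", "kwargs": {"steps": [{"tx":0,"ty":0,"tz":0,"wx":0,"wy":0,"wz":0},{"tx":0,"ty":0,"tz":0,"wx":0,"wy":0,"wz":0},{"tx":0,"ty":0,"tz":0,"wx":0,"wy":0,"wz":0},{"tx":0,"ty":0,"tz":0,"wx":0,"wy":0,"wz":0},{"tx":0,"ty":0,"tz":0,"wx":0,"wy":0,"wz":0},{"tx":0,"ty":0,"tz":0,"wx":0,"wy":0,"wz":0},{"tx":0,"ty":0,"tz":0,"wx":0,"wy":0,"wz":0}], "hand": 0, "force": 25}}

```text
time: 21.45
eef_pos: [0.4783, -0.0896, 0.2588]
tcp_rot: [-0.692, 0.722, -0.001, -0.0]
contact_force: [-2.4, -3.3, 6.1]
opening: 0.284
```

Run:
```python
from h import *
s,c=cam("side");print(where(s),s["contact_force"],s["opening"])
img=c["img"]; cv2.imwrite("pics/k3.png",cv2.resize(img[60:300,180:480],None,fx=2.5,fy=2.5)[:,:,::-1])
for k in range(1,13):
    th=np.radians(-46+k*92/24); print(k,(-(105*np.sin(th)+75.5)).round(1),(-(105*np.cos(th)-72.9)).round(1))
```

```text
([-74.97, -153.17, 258.76, -89.99], array([ 0.001 , -0.0022])) [-2.35147244 -3.33130221  6.1143122 ] 0.2835436688539831
1 -5.0 -4.9
2 -10.4 -9.5
3 -16.0 -13.6
4 -21.9 -17.4
5 -28.1 -20.8
6 -34.5 -23.8
7 -41.0 -26.3
8 -47.7 -28.4
9 -54.6 -30.0
10 -61.5 -31.2
11 -68.5 -31.9
12 -75.5 -32.1
```

View pics/k3.png

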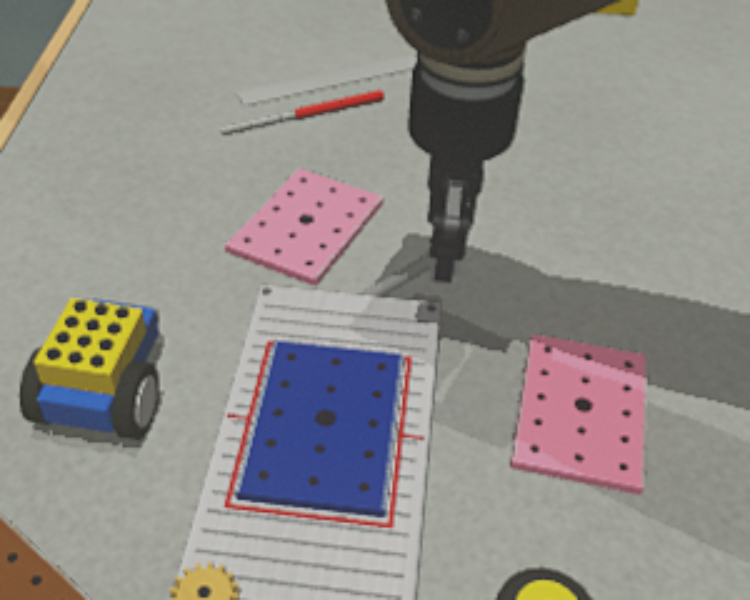

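The knob is gripped (opening 0.28, about 24 mm). I'll swing it along its arc, first half.

{"fn": "apply_moves", "kwargs": {"steps": [{"tx":0,"ty":-5,"tz":-5,"wx":0,"wy":0,"wz":0},{"tx":0,"ty":-10,"tz":-9.5,"wx":0,"wy":0,"wz":0},{"tx":0,"ty":-16,"tz":-13.5,"wx":0,"wy":0,"wz":0},{"tx":0,"ty":-22,"tz":-17.5,"wx":0,"wy":0,"wz":0},{"tx":0,"ty":-28,"tz":-21,"wx":0,"wy":0,"wz":0},{"tx":0,"ty":-34.5,"tz":-24,"wx":0,"wy":0,"wz":0},{"tx":0,"ty":-41,"tz":-26,"wx":0,"wy":0,"wz":0},{"tx":0,"ty":-48,"tz":-28,"wx":0,"wy":0,"wz":0},{"tx":0,"ty":-54.5,"tz":-30,"wx":0,"wy":0,"wz":0},{"tx":0,"ty":-61.5,"tz":-31,"wx":0,"wy":0,"wz":0},{"tx":0,"ty":-68.5,"tz":-32,"wx":0,"wy":0,"wz":0},{"tx":0,"ty":-75.5,"tz":-32,"wx":0,"wy":0,"wz":0}]}}

```text
time: 22.7
eef_pos: [0.5526, -0.0928, 0.2889]
tcp_rot: [-0.692, 0.722, 0.002, -0.002]
contact_force: [-4.7, -5.7, 2.1]
opening: 0.284
```

Run:
```python
from h import *
s,c=cam("side");print(where(s),s["contact_force"],s["opening"])
img=c["img"]; cv2.imwrite("pics/k4.png",cv2.resize(img[60:300,180:480],None,fx=2.5,fy=2.5)[:,:,::-1])
```

```text
([-0.51, -153.28, 288.89, -89.98], array([-0.0056, -0.0012])) [-4.69432331 -5.66535687  2.1181889 ] 0.2840471607155386
```

View pics/k4.png

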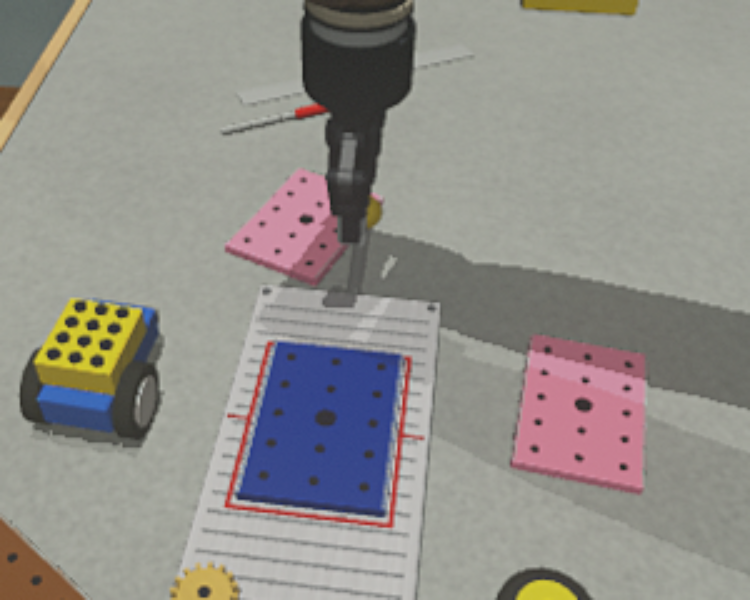

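The knob has slipped a little in the pads (it is visible behind the finger at about crop (375,212)). I'll grip it more firmly and continue.

{"fn": "apply_moves", "kwargs": {"steps": [{"tx":0,"ty":0,"tz":0,"wx":0,"wy":0,"wz":0},{"tx":0,"ty":-7,"tz":0,"wx":0,"wy":0,"wz":0},{"tx":0,"ty":-14,"tz":1,"wx":0,"wy":0,"wz":0},{"tx":0,"ty":-21,"tz":2,"wx":0,"wy":0,"wz":0},{"tx":0,"ty":-28,"tz":4,"wx":0,"wy":0,"wz":0},{"tx":0,"ty":-34.5,"tz":6,"wx":0,"wy":0,"wz":0},{"tx":0,"ty":-41,"tz":8.5,"wx":0,"wy":0,"wz":0},{"tx":0,"ty":-47.5,"tz":11.5,"wx":0,"wy":0,"wz":0},{"tx":0,"ty":-53.5,"tz":14.5,"wx":0,"wy":0,"wz":0}], "hand": 0, "force": 60}}

```text
time: 23.65
eef_pos: [0.6073, -0.0943, 0.2748]
tcp_rot: [-0.692, 0.722, 0.0, 0.0]
contact_force: [-0.4, 0.1, -0.1]
opening: 0.002
```

Run:
```python
from h import *
s,c=cam("side");print(where(s),s["contact_force"],s["opening"])
img=c["img"]; cv2.imwrite("pics/k5.png",cv2.resize(img[60:300,180:480],None,fx=2.5,fy=2.5)[:,:,::-1])
```

```text
([54.18, -152.48, 274.81, -90.02], array([-0.0003,  0.0003])) [-0.38939812  0.1192782  -0.12774857] 0.0015218618067249503
```

View pics/k5.png

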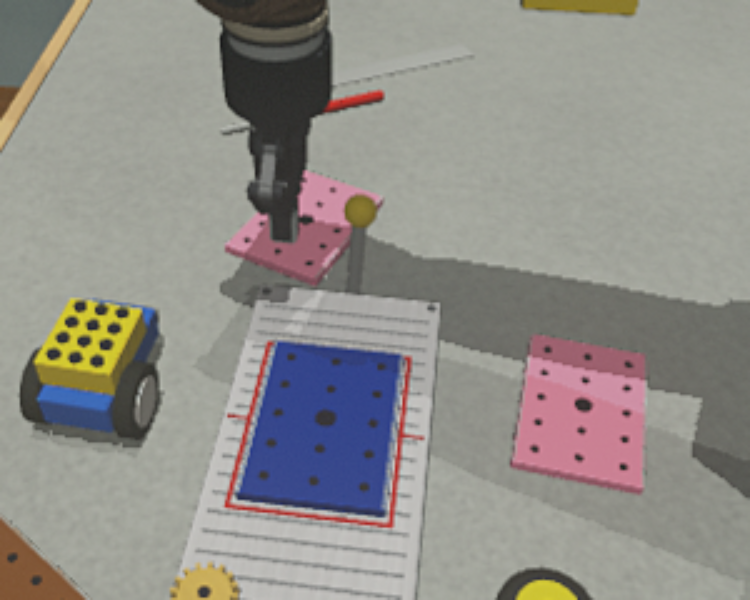

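The knob slid out just past upright and the fingers are shut beyond it. I'll go up and over, then push the knob from behind with the shut fingers.

{"fn": "apply_moves", "kwargs": {"steps": [{"tx":1,"ty":0,"tz":-40,"wx":0,"wy":0,"wz":0},{"tx":1,"ty":0,"tz":-63,"wx":0,"wy":0,"wz":0},{"tx":1,"ty":0,"tz":-63,"wx":0,"wy":0,"wz":0},{"tx":1,"ty":45,"tz":-63,"wx":0,"wy":0,"wz":0},{"tx":1,"ty":90,"tz":-63,"wx":0,"wy":0,"wz":0},{"tx":1,"ty":98,"tz":-63,"wx":0,"wy":0,"wz":0},{"tx":1,"ty":98,"tz":-60,"wx":0,"wy":0,"wz":0},{"tx":1,"ty":98,"tz":-35,"wx":0,"wy":0,"wz":0},{"tx":1,"ty":98,"tz":-22,"wx":0,"wy":0,"wz":0},{"tx":1,"ty":98,"tz":-22,"wx":0,"wy":0,"wz":0},{"tx":1,"ty":98,"tz":-22,"wx":0,"wy":0,"wz":0}]}}

```text
time: 24.8
eef_pos: [0.5095, -0.0915, 0.297]
tcp_rot: [-0.692, 0.722, 0.0, -0.0]
contact_force: [0.2, -0.0, -0.1]
opening: 0.002
```

Run:
```python
from h import *
s,c=cam("side");print(where(s),s["contact_force"],s["opening"])
img=c["img"]; cv2.imwrite("pics/k6.png",cv2.resize(img[60:300,180:480],None,fx=2.5,fy=2.5)[:,:,::-1])
for k in range(0,11):
    th=np.radians(k*4.6); print(k,(105*np.sin(th)-23).round(1),(30+105*np.cos(th)-10+0.6*k+173).round(1))
```

```text
([-43.65, -153.71, 297.01, -90.02], array([-0.0005,  0.0003])) [ 0.15649688 -0.00558263 -0.05064911] 0.0015248314355343158
0 -23.0 298.0
1 -14.6 298.3
2 -6.2 297.8
3 2.0 296.8
4 10.1 295.0
5 18.0 292.7
6 25.6 289.7
7 33.0 286.1
8 39.9 281.9
9 46.4 277.2
10 52.5 271.9
```

View pics/k6.png

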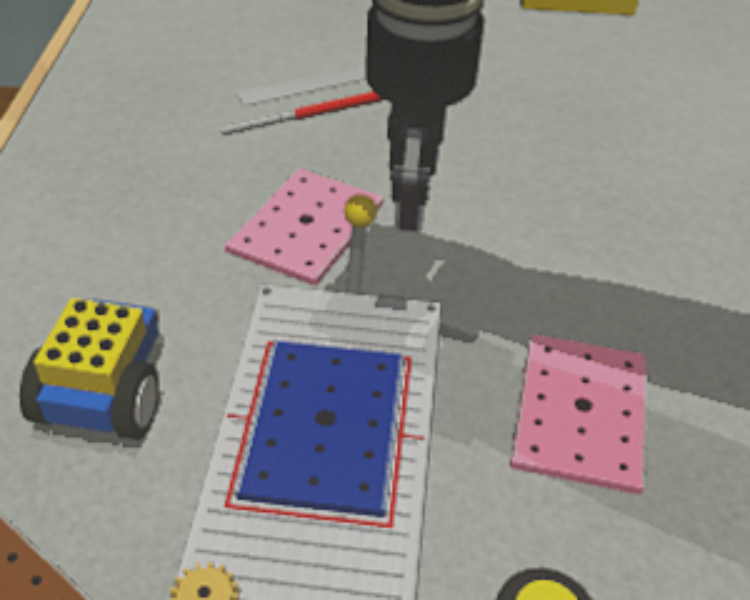

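{"fn": "apply_moves", "kwargs": {"steps": [{"tx":0,"ty":-8,"tz":0,"wx":0,"wy":0,"wz":0},{"tx":0,"ty":-14,"tz":-1,"wx":0,"wy":0,"wz":0},{"tx":0,"ty":-21,"tz":-1,"wx":0,"wy":0,"wz":0},{"tx":0,"ty":-29,"tz":-1,"wx":0,"wy":0,"wz":0},{"tx":0,"ty":-37,"tz":-1,"wx":0,"wy":0,"wz":0},{"tx":0,"ty":-46,"tz":0,"wx":0,"wy":0,"wz":0},{"tx":0,"ty":-54,"tz":2,"wx":0,"wy":0,"wz":0},{"tx":0,"ty":-62,"tz":4,"wx":0,"wy":0,"wz":0},{"tx":0,"ty":-69,"tz":7,"wx":0,"wy":0,"wz":0},{"tx":0,"ty":-76,"tz":11,"wx":0,"wy":0,"wz":0},{"tx":0,"ty":-83,"tz":15,"wx":0,"wy":0,"wz":0},{"tx":0,"ty":-90,"tz":20,"wx":0,"wy":0,"wz":0}]}}

```text
time: 26.05
eef_pos: [0.5993, -0.0951, 0.2768]
tcp_rot: [-0.692, 0.722, 0.0, 0.0]
contact_force: [-2.9, -0.2, 2.6]
opening: 0.001
```

Run:
```python
from h import *
s,c=cam("side");print(where(s),s["contact_force"],s["opening"])
img=c["img"]; cv2.imwrite("pics/k7.png",cv2.resize(img[60:300,180:480],None,fx=2.5,fy=2.5)[:,:,::-1])
```

```text
([46.21, -153.62, 276.76, -90.03], array([-0.    ,  0.0001])) [-2.85195972 -0.22322772  2.6477694 ] 0.0005015874376318879
```

View pics/k7.png

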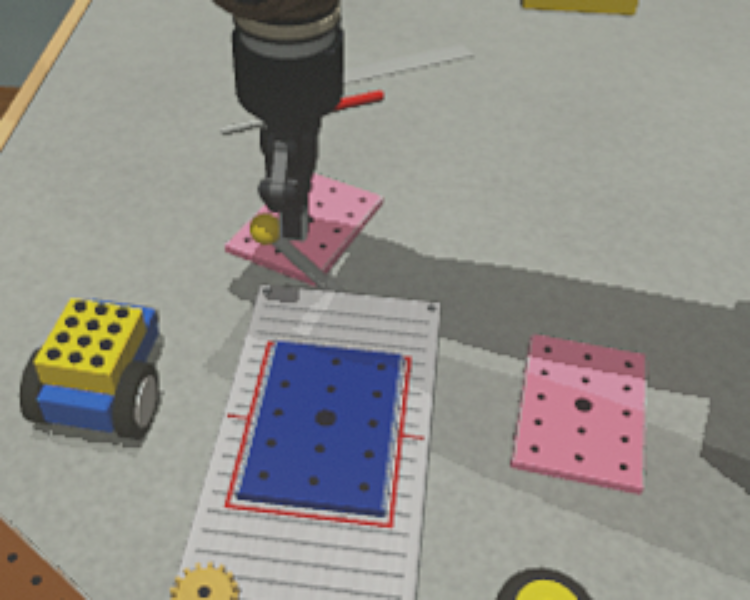

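{"fn": "apply_moves", "kwargs": {"steps": [{"tx":0,"ty":-3,"tz":2,"wx":0,"wy":0,"wz":0},{"tx":0,"ty":-5,"tz":4,"wx":0,"wy":0,"wz":0},{"tx":0,"ty":-6.5,"tz":5.5,"wx":0,"wy":0,"wz":0},{"tx":0,"ty":-6.5,"tz":5.5,"wx":0,"wy":0,"wz":0}]}}

```text
time: 26.5
eef_pos: [0.6047, -0.0954, 0.2715]
tcp_rot: [-0.692, 0.722, 0.002, -0.001]
contact_force: [-4.9, -0.5, 3.5]
opening: 0.0
```

Run:
```python
from h import *
s,c=cam("side");print(where(s),s["contact_force"],s["opening"])
h=cv2.cvtColor(c["img"],cv2.COLOR_RGB2HSV); m=((h[...,0]>18)&(h[...,0]<34)&(h[...,1]>130)&(h[...,2]>60)).astype(np.uint8)
n,lab,st,ce=cv2.connectedComponentsWithStats(m)
for i in range(1,n):
    if st[i,4]>20: print(ce[i],st[i,4])
for th in (1.3,1.4,1.45,1.5,1.6):
    a=th-.8; X,Y,Z=105*np.sin(a),-154,30+105*np.cos(a); cs,sn=np.cos(MARK[2]),np.sin(MARK[2])
    print(th,w2pix(c,[(MARK[0]+cs*X-sn*Y)/1e3,(MARK[1]+sn*X+cs*Y)/1e3,Z/1e3]))
```

```text
([51.61, -153.63, 271.5, -90.01], array([-0.0038,  0.0005])) [-4.94116972 -0.51862997  3.4943732 ] 0.00044456320067116955
[411.47109208  53.59528908] 934
[283.27678571 152.57142857] 112
[215.40752351 199.08986416] 957
[261.07990868 298.24200913] 438
[398.79022403 303.75763747] 491
1.3 [[295.04106956 146.25662988]]
1.4 [[290.66269313 147.99535232]]
1.45 [[288.60971668 148.99562675]]
1.5 [[286.65483527 150.07792686]]
1.6 [[283.05839251 152.47152048]]
```

The knob pixel (283.3, 152.6) matches 1.6 rad exactly. I'll back off and check everything.

{"fn": "apply_moves", "kwargs": {"steps": [{"tx":0,"ty":3,"tz":-8,"wx":0,"wy":0,"wz":0},{"tx":0,"ty":5,"tz":-45,"wx":0,"wy":0,"wz":0},{"tx":0,"ty":10,"tz":-85,"wx":0,"wy":0,"wz":0},{"tx":-35,"ty":35,"tz":-85,"wx":0,"wy":0,"wz":0},{"tx":-75,"ty":60,"tz":-85,"wx":0,"wy":0,"wz":0},{"tx":-110,"ty":85,"tz":-85,"wx":0,"wy":0,"wz":0},{"tx":-137,"ty":91,"tz":-85,"wx":0,"wy":0,"wz":0},{"tx":-137,"ty":91,"tz":-85,"wx":0,"wy":0,"wz":0},{"tx":-137,"ty":91,"tz":-85,"wx":0,"wy":0,"wz":0}]}}

```text
time: 27.45
eef_pos: [0.5203, 0.0457, 0.3577]
tcp_rot: [-0.693, 0.721, -0.001, 0.001]
contact_force: [0.2, 0.8, 0.6]
opening: -0.001
```

```bash
python3 look2.py w10
python3 - <<'E'
from h import *
s,c=cam("side")
h=cv2.cvtColor(c["img"],cv2.COLOR_RGB2HSV); m=((h[...,0]>18)&(h[...,0]<34)&(h[...,1]>130)&(h[...,2]>60)).astype(np.uint8)
n,lab,st,ce=cv2.connectedComponentsWithStats(m)
for i in range(1,n):
    if st[i,4]>20: print(ce[i],st[i,4])
cv2.imwrite("pics/k8.png",c["img"][:,:,::-1])
E
```

```text
([-38.63, -16.25, 357.7, -89.95], array([ 0.0033, -0.0005])) [0.18252136 0.75883824 0.57734045] 27.45
holes 15 0.1 mark drift [-0.151  0.108  0.001] 3.692026536776522 2447 plate in MARK [-0.5  -0.44  0.05] rel [-0.35 -0.54 -0.  ]
edge [ 0.2  -0.62  0.1 ]
[413.99755501  54.99633252] 818
[283.52173913 152.54782609] 115
[215.17653277 199.10782241] 946
[261.02078522 298.24711316] 433
[398.81262729 303.75967413] 491
```

View pics/w10.png

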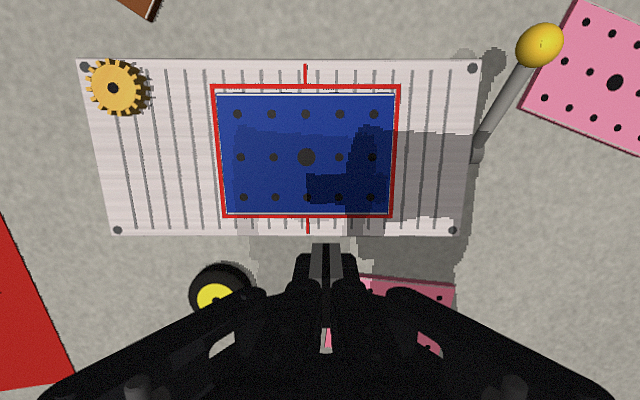

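View pics/k8.png

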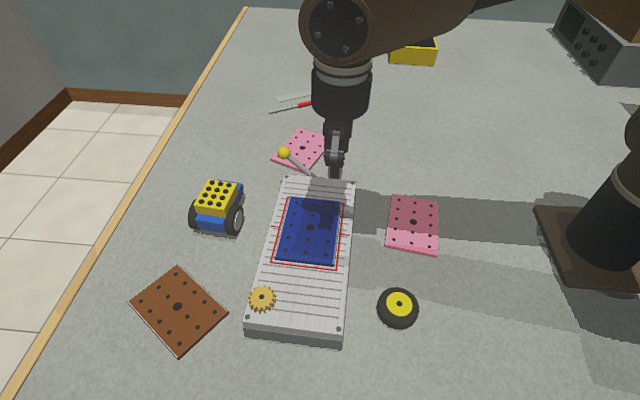

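The plate sits true in the outline, the lever is fully over (knob at side pixel (283,152)), and the gear, wheel and car are at their starting pixels. The arm is clear of everything, so I'm handing in.

Run:
```python
from plant import ctrl, readout
print(ctrl.sign_off(), readout.get_state()["time"])
```

```text
the job is handed in; nothing more can be done
the job is handed in; nothing more can be done
```

The blue plate is centred and square in the red outline, the magnet lever is fully over, and I handed the job in at about 27.5 s of the 72 s allowed. No verdict was reported.

- **Squaring:** I used the open gripper as a two-finger fence, moving about 1 mm per 0.1 s. I pushed from the far side, then the near side, then the −y end. The wrist readings stayed at about 10 N or less, sampled at the end of each move. During the near-side push the fingertips dragged on the chuck face, so I raised them 2 mm.
- **Lever:** I tried to swing the knob while gripping it, but it slipped out just past upright. I then pushed it the rest of the way with shut fingers.

**Last checks:**

| Item | Result | Limit |
|---|---|---|
| Plate centre off the mark | about (−0.4, −0.5) mm | 3 mm |
| Plate turn | about 0° | 2° |
| Lever | knob's image position fits 1.6 rad | above 1.45 rad |
| Gear, wheel, car | where they started, by eye in the side view | 15 mm |
| Robot | clear of everything | no contact |

The plate's edge fit and its hole-pattern fit disagreed by about 0.6 mm in x (+0.2 against −0.35 mm), because the plate's bevelled edges show as white strips. Both are well within the limit.

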